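# Rock a stuck tube block out of the dry-block heater

### The arm

A 6-joint arm with a two-finger parallel gripper is mounted at the origin on a cart in front of the work surface, level with it; the furniture and walls round the work are solid. World frame = base frame: x ahead of the robot, y to its left, z up, the work surface at z = 0. Lengths are in m, angles in rad, forces in N, time in s.
With the tool pointing down it reaches from about 0.35 to 0.85 m from the base axis. Payload 8.1 kg.
Tool frame: the origin (TCP) lies midway between the tips of the shut fingers; the grasp point (between the pads) lies 19 mm behind it; z points along the fingers, y is the direction in which the jaws open and shut (so a half turn about z gives the same grasp; the last joint's range is limited). The gripper opens to 93 mm and grips with 3 to 60 N. Pads are 15 mm wide; open, the fingers measure 128 mm over their backs; the gripper's body (75 mm by 188 mm) begins 65 mm behind the grasp point.
Start: joints at [-0.085, 0.13, 1.488, -0, 1.523, -0.085], TCP at [0.6, 0, 0.219] pointing down, gripper open.
Joint ranges: [-2.96, 2.96], [-0.89, 2.26], [0.02, 2.5], [-1.34, 4.48], [0, 2.73], [-2.66, 2.66]. Speed limits (rad/s): [2.39, 2.39, 2.79, 3.14, 3.14, 3.14].

### API

Orientations are given as a rotation vector (axis times angle).
In Python, from plant import robot, optics, ticket gives the robot as it stands.
- The arm moves only by the tool send_rows, never from a script. Its argument "targets" is a list of rows, each a list of 3 entries, a list of its own where there are three numbers: the opening, from -1 (shut) to 1 (fully open), then the shift along the tool's x, y, z in mm, then the turn about the tool's z in rad. A call has 1 to 12 rows; each row shifts and turns the commanded pose from where the row before left it, along the tool's axes as they then stand; what a row does not reach is not made up. A row lasts 1/10 s, in which the tool goes at most 50 mm and 8.59 degrees, less where a joint would pass 70% of its speed; a pose out of reach is approached as far as the arm can. A call with a gripper value outside its range is refused whole. The fingers move at their own pace and stop on an object; "newtons" is the grip in N (left out, the last holds). Time passes only in rows, so rows that do not move let the fingers close. It gives the time, the measured TCP pose, the force and the opening at its end, in the units of the state.
- robot.read_state(): the state, without advancing time (a new reading comes with each control period).
- optics.read_camera(name): name is "scene" or "side" or "wrist"; returns a dict with "color" (420x560x3 uint8, red, green, blue), "K" (3x3 intrinsics, pixels), "k1" (the pictures are not rectified: a ray, as slopes to the right and down, at radius r is drawn at 1 + k1 r^2 times it, then the intrinsics apply), "position" and "orientation" of the camera in the world. Camera axes: x right, y up, looking along -z (the intrinsics and any distortion apply to the point x, -y, -z); pixel columns grow to the right and rows downward; lengths in m; the calibration is good to about 2 mm. A picture is of the moment at which its call begins. There is no depth.
- ticket.close_job(): hands the job in, once; it reports no verdict.
Trained networks look in the newest picture that a camera, given by its name, has taken for a name from the list of things; names that differ only in an ending like _2 or _b are one class to them, and where a whole thing is asked for, a point or a joint stands for the part that bears it (a point fixed in the world has none). Each returns a list of dicts, best first, with "confidence" (0 to 1); they miss things now and then, are a little off and sometimes report something else, mostly with a low value. They report only what shows in the picture. A call takes as long as a camera call. They do not tell look-alikes from the thing itself.
- optics.cut_out(camera, name): "region" (420x560 bool, what is visible of it) and "point" ([column, row] in pixels, amid what is visible of it).
The state is a dict: "t": time; "q": joint angles; "dq": joint speeds; "joint_torque": joint torques, N m; "tool_pos": TCP position; "orientation": TCP orientation; "force": force on the tool from outside, world axes, zero at the start; "wrist_torque": the same for the moment, N m; "opening": finger opening in m.
Only numpy, scipy, OpenCV 4.12 (cv2) and the standard library are available. Lean on these libraries where they do the work, as an engineer would, in place of code of your own. Each camera call takes 0.05 s, during which the arm holds its last target.

### The job

Take the T-handled block lifter standing in the spare tube block, push its foot into the slot of the tube block that is stuck in the dry-block heater until the flange sits on the block, and give it a quarter turn clockwise (seen from above) to lock it. Do not haul the block straight up: while it still sits in its well, rock the handle towards the heater's left end, then its right, and so on, easing it up a little each time until the block comes free. Finish while still holding the lifter, with the block hanging from it level and still just clear above the well, one to five centimetres up, and leave the other things on the bench where they are.

Things in the scene. Friction and masses are not known exactly. Their poses are not given: they have to be found in the camera images.
- heater: Dry-block heater, white bench unit 206 (front to back) x 152 x 90 mm, sloping dark keypad console at its front, rectangular well in its top; fixed. Origin on the bench under its middle; x away from the console, y to its left end, z up. The well is 68 (x) x 96 (y) x 42 mm deep with upright walls, its centre 25 mm behind the origin (+x).
- well_mouth (a point): Centre of the heater's well in the plane of its rim, 90 mm above the bench; axes as the heater's. A block with its lower part in the well can lean about 0.08 rad either way along y; the lean grows as it rises.
- contact_l: Spring contact low in the left (+y) end wall of the well, its twin is in the right wall: 34 mm wide, 8 to 16 mm above the well floor. Each presses inward on the block's end face with about 23 N; friction there (about 20 N an end, +-15 %) holds the block until it has risen some 16 mm. A straight pull takes about 40 N, raising one end at a time about half that. Origin 3 mm behind its face.
- block: The stuck aluminium tube block, 62 (x) x 90 (y) x 40 mm, about 0.4 kg, twelve 11 mm holes; origin at the centre of its underside, axes as the heater's. Seated, its top is 2 mm below the well rim. In the middle of its top a slot 28 mm long (x) and 12 mm wide goes through an 8 mm plate into a chamber 30 x 30 x 16 mm, whose stops let a foot turn clockwise (from above) only, by 90 degrees.
- block_center (a point): Centre of the stuck tube block, half-way up: its top face is 20 mm above, its underside 20 mm below this point; axes as the block's.
- spare_center (a point): Centre, half-way up, of the spare tube block standing loose on the bench: same outside size, axes and slot (62 x 90 x 40 mm, 0.5 kg) but with four larger 17 mm holes. The lifter stands unlocked in its slot, 16 mm deep, and lifts straight out.
- lifter_grip (a point): Block lifter, 0.16 kg, steel with a black T-handle; the point is the centre of the handle, a bar 64 (x) x 16 (y) x 18 mm (z). x along the bar, z up along the stem (8 mm diameter), y across the bar. Grip it across the 16 mm. The flange's underside is 100 mm and the foot's underside 115.5 mm below this point.
- lifter: Lifter; origin at the centre of the underside of its flange (36 mm diameter), axes as the handle's. Below: 9.5 mm of stem, then the foot, 22 (along y) x 7 x 6 mm, at right angles to the bar. It enters a slot, either way round, with the bar along the block's y, flange down on the block's top; locked, the bar lies along the block's x, foot 1.5 mm under the plate, wobble about 0.06 rad.
- sample_jar: Sample jar with a wide screw lid, 56 mm diameter, 60 mm high; origin at the centre of its underside; leave it alone.
- petri_dish: Petri dish, 93 mm diameter, 14 mm high, lying flat; origin at the centre of its underside; leave it alone.
- felt_marker: Felt marker lying flat, 128 x 16 x 18 mm, along its own y; leave it alone.
- pipettor: Single-channel pipette lying flat, 315 x 46 x 26 mm, along its own y; leave it alone.
- bench_timer: Bench timer, 34 x 62 x 40 mm; origin at the centre of its underside; leave it alone.
- white_tub: Small white screw tub, 52 mm diameter, 50 mm high; origin at the centre of its underside; leave it alone.
There are look-alikes about, which are no part of the job. What is shaped like the lifter but purple is not meant. Leave any orange look-alike of the block alone.

How it is judged:
On the way, in this order (a step that is already met when the one before it is completed fails the run):
1. the lifter is seated in the stuck block and locked by its quarter turn (x of lifter in the frame of block_center between -0.006 and 0.006 m and y of lifter in the frame of block_center between -0.006 and 0.006 m and z of lifter in the frame of block_center between 0.015 and 0.026 m and angle between the x axis of lifter and the x axis of block_center, either way round below 0.5 rad and angle between block_center's own z axis and vertical below 0.03 rad and z of block_center in the frame of well_mouth below -0.014 m), for 0.2 s.
2. the block, still down in the well, is rocked towards the heater's left end (x of lifter in the frame of block_center between -0.006 and 0.006 m and y of lifter in the frame of block_center between -0.006 and 0.006 m and z of lifter in the frame of block_center between 0.015 and 0.026 m and angle between the x axis of lifter and the x axis of block_center, either way round below 0.5 rad and angle between the y axis of block_center and the z axis of well_mouth, either way round below 1.5408 rad and y of lifter_grip in the frame of well_mouth above 0.005 m and z of block_center in the frame of well_mouth below -0.008 m), for 0.05 s.
3. then it is rocked towards the right end, still in the well (x of lifter in the frame of block_center between -0.006 and 0.006 m and y of lifter in the frame of block_center between -0.006 and 0.006 m and z of lifter in the frame of block_center between 0.015 and 0.026 m and angle between the x axis of lifter and the x axis of block_center, either way round below 0.5 rad and angle between the y axis of block_center and the z axis of well_mouth, either way round below 1.5408 rad and y of lifter_grip in the frame of well_mouth below -0.005 m and z of block_center in the frame of well_mouth below 0 m), for 0.05 s.
At the end, for the whole second after the job is handed in: The fingers hold the lifter, locked in the block (bar within 0.5 rad of the block's x); the block hangs over its well on the lifter alone, underside 5 to 60 mm above the rim, centre within 40 mm of the well's centre sideways, within 0.2 rad of level, slower than 30 mm/s (x of lifter in the frame of block_center between -0.006 and 0.006 m and y of lifter in the frame of block_center between -0.006 and 0.006 m and z of lifter in the frame of block_center between 0.015 and 0.026 m and angle between the x axis of lifter and the x axis of block_center, either way round below 0.5 rad and z of block_center in the frame of well_mouth between 0.025 and 0.08 m and horizontal distance between block_center and well_mouth below 0.04 m and angle between block_center's own z axis and vertical below 0.2 rad and linear speed of block below 0.03 m/s and contact force between block and heater below 0.3 N and contact force between block and the fingers below 0.3 N and contact force between lifter and the fingers above 2 N and contact force between lifter and block above 1.5 N); the arm keeps its last pose, push and grip.
It fails at once if another thing lying on the bench is pushed more than 30 mm from its place (distance of any of sample_jar, petri_dish, felt_marker, pipettor, bench_timer, white_tub from where it was at the start of the episode above 0.03 m).
It fails at once if the spare block is dragged or lifted more than 40 mm (distance of spare_center from where it was at the start of the episode above 0.04 m).
It also fails if it takes over 61 s, if anything falls off the work surface, if the arm or the gripper's body presses on something with over 40 N, if the wrist force passes 120 N, or if a joint passes its speed limit or range.

## Working session

There is one attempt and no reset: what is moved stays moved. The work goes in short steps, Python scripts to look and compute and a tool call to move; the robot and the scene stay as the last step left them, time stands still between calls to the robot, and variables do not carry over. Pictures are saved under pics/ and viewed, and the job is handed in when it is done.

Besides the shell and the picture viewer there is one more tool, called by a JSON object that holds its "method" and its "body", one argument or row to a line. send_rows: Moves the arm, as the interface text tells. Its arguments: {"type":"object","properties":{"targets":{"type":"array","items":{"type":"array"}},"newtons":{"type":"number"}},"required":["targets"]}

```bash
ls; mkdir -p pics
python3 - <<'E'
from plant import robot, optics, ticket
import cv2
s=robot.read_state(); print({k:(v if not hasattr(v,'round') else v) for k,v in s.items()})
for n in ['scene','side','wrist']:
    c=optics.read_camera(n); cv2.imwrite(f'pics/{n}0.png',c['color'][:,:,::-1]); print(n,c['K'],c['k1'],c['position'],c['orientation'])
E
```

```text
pics
{'t': 0.0, 'q': array([-8.53874788e-02,  1.31171126e-01,  1.48926933e+00, -1.18699924e-05,
        1.52304207e+00, -8.53942906e-02]), 'dq': array([ 7.91031202e-04, -9.38942984e-06,  9.03765085e-04,  3.58438657e-05,
        1.90523789e-04,  3.99846380e-05]), 'joint_torque': array([-1.61290725e-03, -5.59853125e+01, -4.91755986e+01,  7.67333270e-02,
        3.59135563e-02, -2.97389461e-04]), 'tool_pos': array([5.99414858e-01, 7.54489451e-05, 2.17586997e-01]), 'orientation': array([-2.22041616e+00, -2.22043257e+00,  1.92581028e-03]), 'force': array([-0.1200099 ,  0.11529745, -0.09585026]), 'wrist_torque': array([-0.04255988,  0.00352794,  0.00819192]), 'opening': 0.0929803952110569}
scene [[421.79014431   0.         284.34244006]
 [  0.         421.79014431 201.61588352]
 [  0.           0.           1.        ]] 0.033909454091102784 [-0.08904049 -0.73777392  0.84947568] [ 0.9052009  -0.33073643 -0.5997332 ]
side [[420.34388475   0.         278.39546705]
 [  0.         420.34388475 214.68709137]
 [  0.           0.           1.        ]] -0.04378664196878504 [ 0.60914128 -1.1751494   0.5731247 ] [1.20612212 0.00583775 0.02268469]
wrist [[327.65303759   0.         278.06044849]
 [  0.         327.65303759 201.68454502]
 [  0.           0.           1.        ]] -0.019792190062787218 [0.60115133 0.08089036 0.38305435] [-0.29100539  0.00156237 -0.00060192]
```

View pics/scene0.png

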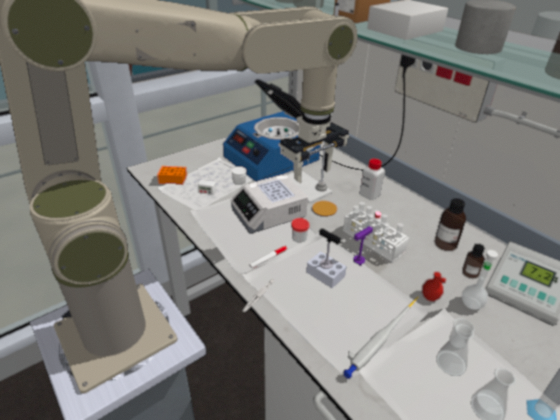

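View pics/side0.png

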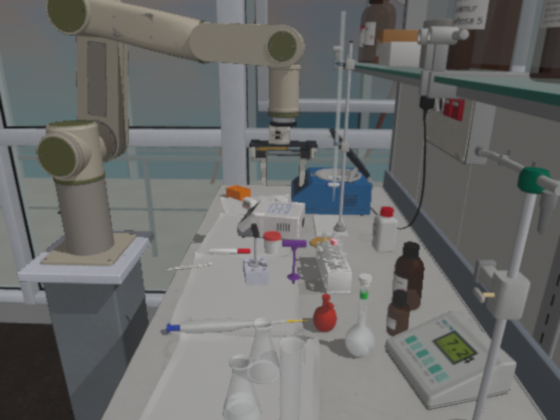

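View pics/wrist0.png

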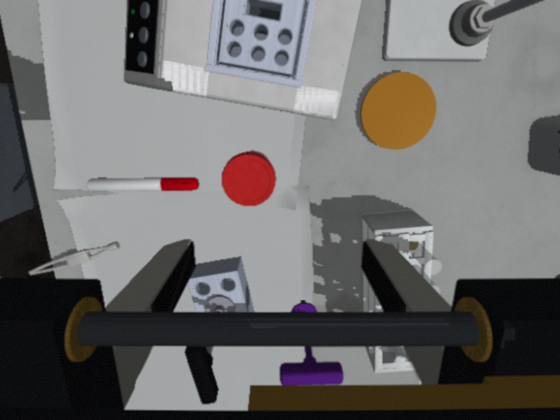

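```bash
cat > h.py <<'E'
from plant import robot, optics, ticket
import numpy as np, cv2
from scipy.spatial.transform import Rotation as R
def dist(c): return np.array([c['k1'],0,0,0,0.])
def proj(c,P):
    P=np.atleast_2d(P); Rw=R.from_rotvec(c['orientation']).as_matrix()
    p=(P-c['position'])@Rw; p=p*[1,-1,-1]
    return cv2.projectPoints(p.astype(float).reshape(-1,1,3),np.zeros(3),np.zeros(3),c['K'],dist(c))[0].reshape(-1,2)
def ray(c,uv):
    n=cv2.undistortPoints(np.array(uv,float).reshape(-1,1,2),c['K'],dist(c)).reshape(-1,2)
    d=np.c_[n[:,0],-n[:,1],-np.ones(len(n))]
    return d@R.from_rotvec(c['orientation']).as_matrix().T
def onz(c,uv,z):
    d=ray(c,uv); return c['position']+d*((z-c['position'][2])/d[:,2])[:,None]
def tri(obs):
    A=np.zeros((3,3));b=np.zeros(3)
    for c,uv in obs:
        d=ray(c,[uv])[0]; d/=np.linalg.norm(d); M=np.eye(3)-np.outer(d,d); A+=M;b+=M@c['position']
    return np.linalg.solve(A,b)
def cam(n,name=None):
    c=optics.read_camera(n)
    if name: cv2.imwrite(f'pics/{name}.png',c['color'][:,:,::-1])
    return c
def crop(c,name,cx,cy,w,h,s,pts=None):
    im=c['color'][:,:,::-1].copy(); M=np.float32([[s,0,-s*(cx-w/2)],[0,s,-s*(cy-h/2)]])
    o=cv2.warpAffine(im,M,(int(w*s),int(h*s)),flags=cv2.INTER_CUBIC)
    if pts is not None:
        for p in pts: cv2.circle(o,tuple(int(round(v)) for v in (M[:,:2]@p+M[:,2])),2,(0,0,255),-1)
    cv2.imwrite(f'pics/{name}.png',o)
E
python3 - <<'E'
from h import *
for n in ['scene','side','wrist']:
    c=cam(n)
    for t in ['heater','block','spare_center','lifter','pipettor']:
        for d in optics.cut_out(n,t)[:3]:
            g=d['region']; ys,xs=np.nonzero(g)
            print(n,t,round(d['confidence'],2),np.round(d['point']),g.sum(),xs.min(),xs.max(),ys.min(),ys.max())
c=cam('wrist'); crop(c,'wc',250,50,280,110,2.8)
crop(c,'wl',230,330,200,150,4)
c=cam('scene'); crop(c,'sl',320,235,200,150,4)
E
```

```text
scene block 0.73 [277. 190.] 317 261 289 182 199
scene block 0.64 [170. 174.] 514 157 187 166 184
scene spare_center 0.89 [326. 273.] 836 305 346 252 286
scene spare_center 0.42 [373. 348.] 1013 343 414 301 378
scene lifter 0.93 [327. 239.] 217 319 339 229 267
scene pipettor 0.68 [370. 348.] 999 343 417 298 378
side heater 0.8 [274. 219.] 1827 237 304 200 239
side block 0.75 [281. 211.] 149 269 289 204 212
side block 0.58 [240. 189.] 274 226 250 185 199
side block 0.46 [209. 324.] 1157 167 292 317 335
side spare_center 0.85 [256. 274.] 572 243 268 256 285
side lifter 0.87 [295. 247.] 336 282 306 240 283
side lifter 0.79 [255. 247.] 276 249 261 223 267
side pipettor 0.95 [210. 326.] 1031 168 291 317 334
wrist heater 0.59 [216.  57.] 17644 123 360 0 118
wrist block 0.79 [260.  33.] 5351 218 302 0 77
wrist spare_center 0.69 [220. 283.] 2593 188 253 256 312
wrist spare_center 0.52 [145. 183.] 1476 88 198 177 190
wrist spare_center 0.36 [258.  34.] 5418 218 303 0 76
wrist lifter 0.84 [308. 369.] 1715 279 341 299 383
wrist lifter 0.58 [207. 362.] 1733 184 234 295 402
```

View pics/wc.png

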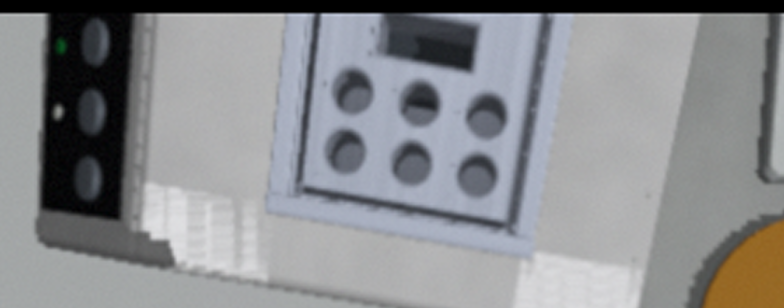

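View pics/wl.png

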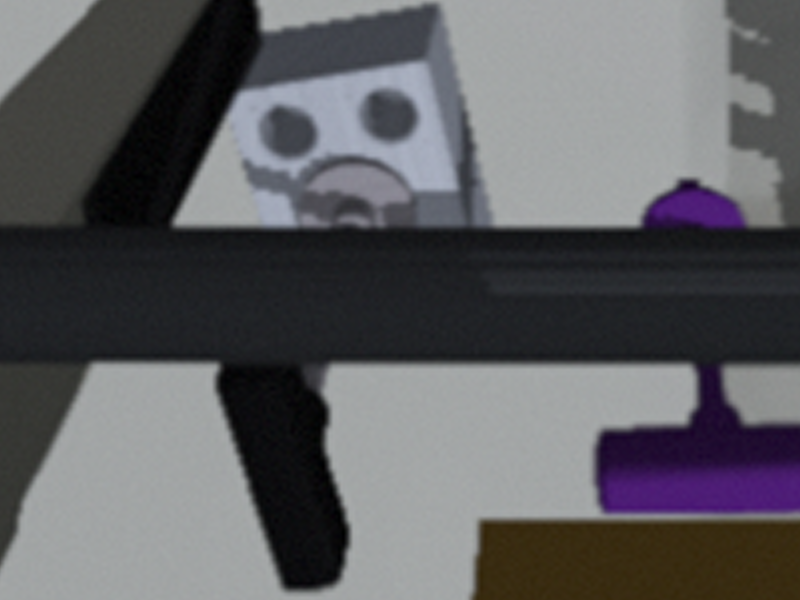

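View pics/sl.png

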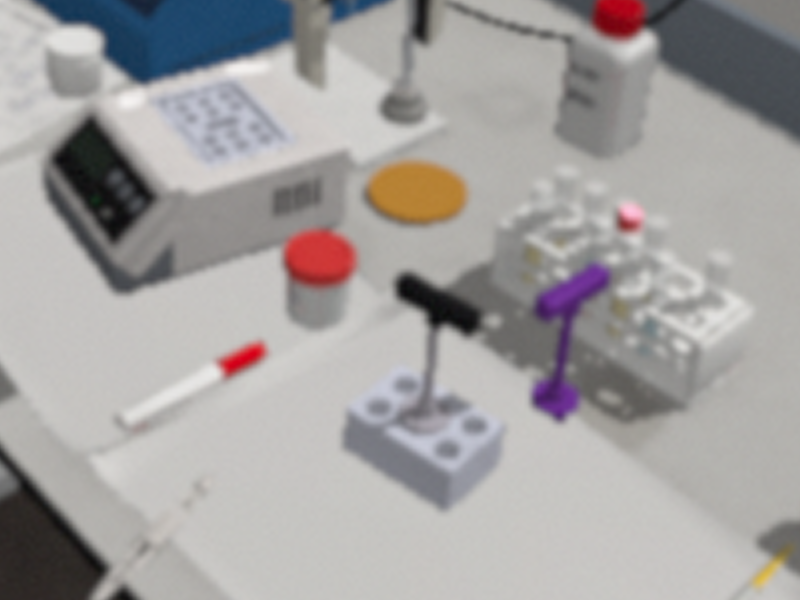

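Run:
```python
from h import *
s=cam('scene');d=cam('side');w=cam('wrist')
print('tcp',robot.read_state()['tool_pos'],robot.read_state()['t'])
print('block slot',onz(w,[[250+(430-392)/2.8-0,50-55+43/2.8]],0.088))
sc=lambda x,y:(220+x/4,160+y/4)
P=onz(s,[sc(345,408),sc(405,367),sc(505,432),sc(447,477)],0.04);print(P,P.mean(0))
a=onz(s,[sc(405,287),sc(470,318),sc(437,302)],0.1405);print(a, np.arctan2(*(a[1]-a[0])[1::-1]))
print(onz(w,[(237.5,270.5)],0.04))
print(onz(s,[sc(320,245),sc(558,395)],0.05))
```

```text
tcp [5.99978590e-01 9.95446360e-07 2.18611653e-01] 1.3
block slot [[0.58981198 0.15343361 0.088     ]]
[[ 0.48966731 -0.11800815  0.04      ]
 [ 0.55060992 -0.11168746  0.04      ]
 [ 0.5618057  -0.20027441  0.04      ]
 [ 0.50168902 -0.20728149  0.04      ]] [ 0.52594299 -0.15931288  0.04      ]
[[ 0.52299929 -0.13173327  0.1405    ]
 [ 0.53589115 -0.17975003  0.1405    ]
 [ 0.52959646 -0.15544782  0.1405    ]] -1.3084955372894567
[[ 0.55380896 -0.10628847  0.04      ]]
[[ 0.58225051  0.02161155  0.05      ]
 [ 0.60840779 -0.20303541  0.05      ]]
```

{"method": "send_rows", "body": {
  "targets": [
    [1,[50,0,0],0],
    [1,[50,0,0],0],
    [1,[0,0,0],0],
    [1,[0,0,0],0]
  ]
}}

```text
t: 1.7
tool_pos: [0.5998, 0.1011, 0.2186]
orientation: [2.218, 2.224, -0.0]
force: [0.4, -0.4, -0.8]
opening: 0.0928
```

Run:
```python
from h import *
c=cam('wrist','w1'); print(robot.read_state()['tool_pos'],c['position'],c['orientation'],robot.read_state()['orientation'])
crop(c,'w1c',260,150,200,150,4)
```

```text
[0.5999699  0.0999661  0.21856911] [0.60102814 0.18201579 0.38388784] [-0.29147266 -0.00036541  0.00182822] [ 2.22004356e+00  2.22236614e+00 -6.90575162e-04]
```

View pics/w1.png

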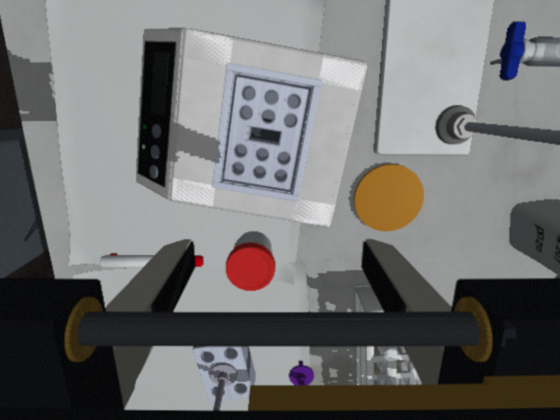

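View pics/w1c.png

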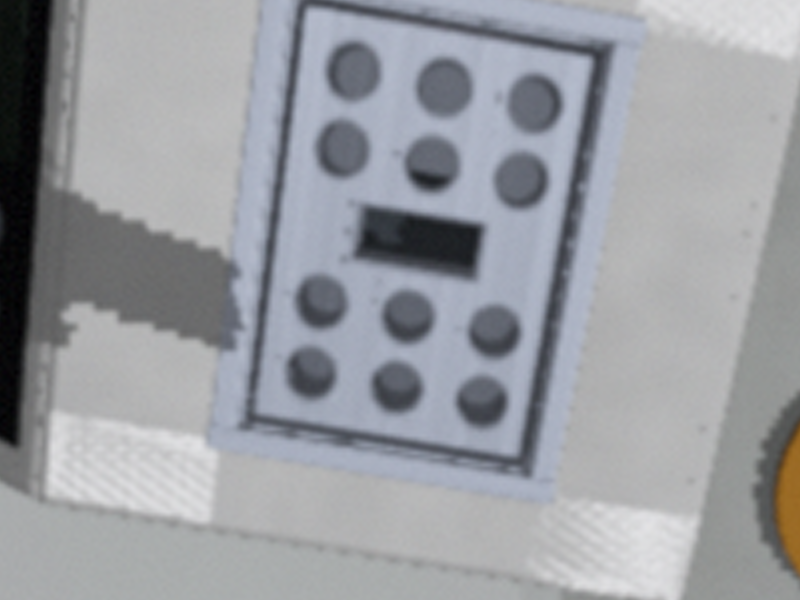

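{"method": "send_rows", "body": {
  "targets": [
    [1,[-50,0,0],0],
    [1,[-50,-10,0],0],
    [1,[-50,-20,0],0],
    [1,[-50,-20,0],0],
    [1,[0,0,0],0],
    [1,[0,0,0],0],
    [1,[0,0,0],0]
  ]
}}

```text
t: 2.45
tool_pos: [0.5532, -0.0921, 0.2187]
orientation: [2.222, 2.22, 0.001]
force: [-0.0, -0.3, 0.5]
opening: 0.093
```

Run:
```python
from h import *
import pickle
c=cam('wrist','w2'); s=cam('scene','s2'); d=cam('side'); print(robot.read_state()['tool_pos'],c['position'],c['orientation'],robot.read_state()['orientation'])
pickle.dump([c,s,d],open('v2.pkl','wb'))
crop(s,'s2c',325,255,80,60,10); crop(d,'d2c',256,255,80,60,10)
```

```text
[ 0.55337903 -0.09085301  0.21854865] [ 0.55458575 -0.01125499  0.38411569] [-2.90911357e-01 -2.35239443e-04 -1.85661747e-03] [-2.21959677e+00 -2.22301731e+00 -1.06845314e-04]
```

View pics/w2.png

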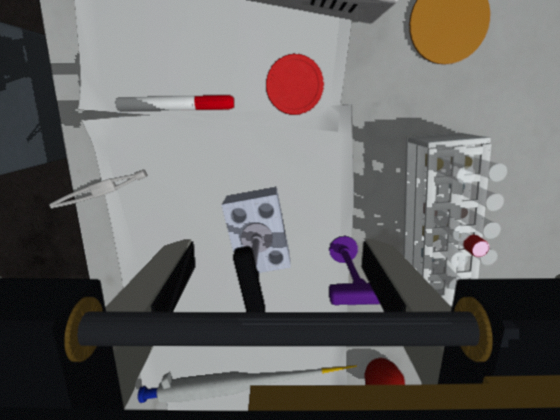

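View pics/s2c.png

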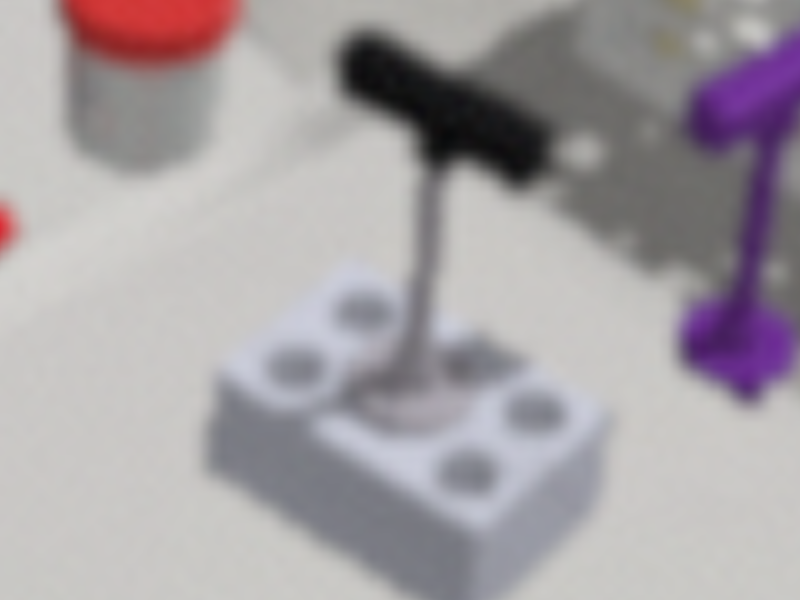

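View pics/d2c.png

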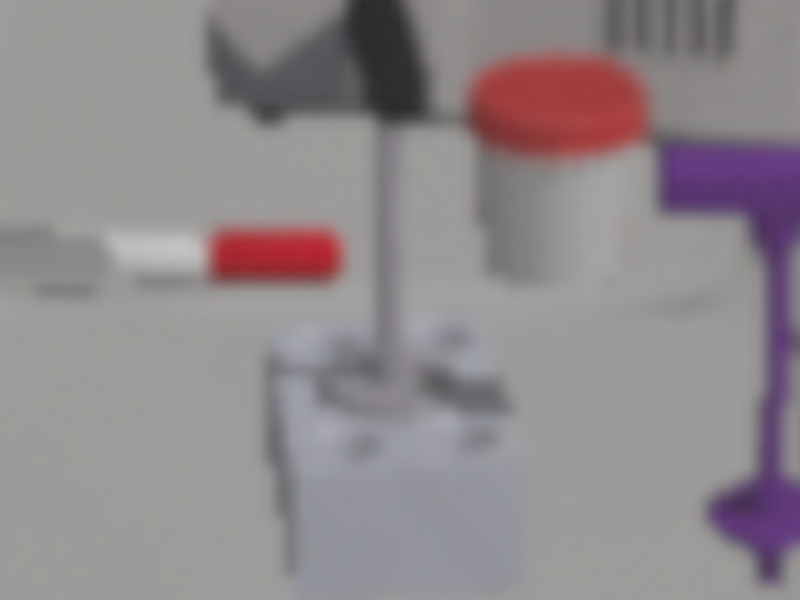

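Run:
```python
from h import *
import pickle
w2,s2,d2=pickle.load(open('v2.pkl','rb'))
w1=dict(w2); w1['position']=np.array([0.60102814,0.18201579,0.38388784]); w1['orientation']=np.array([-0.29147266,-0.00036541,0.00182822])
im=cv2.imread('pics/w1.png'); w1['color']=im[:,:,::-1]
pickle.dump(w1,open('w1.pkl','wb'))
H=np.array([(354,71),(444,87),(535,103),(343,148),(432,164),(521,180),(322,301),(408,315),(494,331),(312,372),(397,387),(482,401),(420,241)],float)
P=onz(w1,H/4+[160,75],0.088)
print('holes mean',P[:12].mean(0),'slot',P[12])
for a in range(0,12,3): v=P[a+2]-P[a]; print(np.arctan2(v[1],v[0]),np.linalg.norm(v))
for i in range(3): v=P[i]-P[9+i]; print(np.arctan2(v[1],v[0])-np.pi/2,np.linalg.norm(v))
# rim outer light plate corners & well corners
C=np.array([(303,3),(612,45),(530,472),(248,425)],float)
Q=onz(w1,C/4+[160,75],0.09); print(Q,Q.mean(0))
# spare
crop(w2,'w2c',255,250,133,100,6)
```

```text
holes mean [0.58949747 0.1548576  0.088     ] slot [0.58948995 0.15491621 0.088     ]
-0.16602953374609344 0.039517195579607235
-0.17144928325014558 0.03949160517664467
-0.17170915679404086 0.039367112658785224
-0.1705053836583126 0.039488293766569975
-0.16831849086373363 0.06649144080609176
-0.16664522707868157 0.06667056359792016
-0.16875187130643354 0.0666682567502417
[[0.5653853  0.20449731 0.09      ]
 [0.63069384 0.19621879 0.09      ]
 [0.61462014 0.10229322 0.09      ]
 [0.54961778 0.11337417 0.09      ]] [0.59007927 0.15409587 0.09      ]
```

View pics/w2c.png

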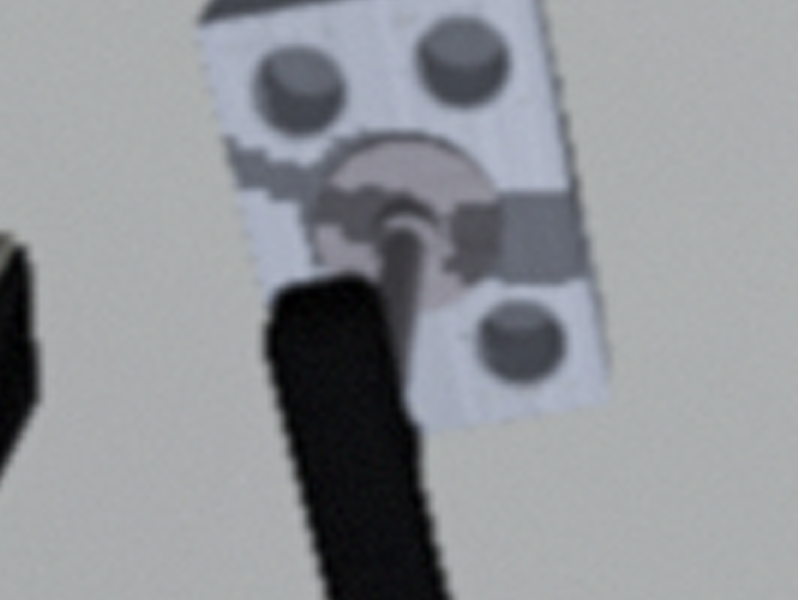

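Run:
```python
from h import *
import pickle
w2,s2,d2=pickle.load(open('v2.pkl','rb'))
f=lambda *a: np.array(a,float)/6+[255-66.5,200]
print('flange',onz(w2,f((405,222)),0.044))
B=onz(w2,f((271,320),(325,600),(385,290),(450,600),(328,278)),0.149); print('bar',B)
for a,b in((0,1),(2,3)): v=B[a]-B[b];print(np.arctan2(v[1],v[0])-np.pi/2)
E=onz(w2,f((200,25),(268,290),(545,0),(608,380)),0.04); print('blk',E)
for a,b in((0,1),(2,3)): v=E[a]-E[b];print(np.arctan2(v[1],v[0])-np.pi/2)
Hh=onz(w2,f((300,90),(463,62),(522,342)),0.04);print('holes',Hh,'ctr',(Hh[0]+Hh[2])/2)
v=Hh[1]-Hh[0];print(np.arctan2(v[1],v[0]));v=Hh[1]-Hh[2];print(np.arctan2(v[1],v[0])-np.pi/2)
# scene bar ends
g=lambda x,y:(285+x/10,225+y/10)
A=onz(s2,[g(368,52),g(530,158),g(450,100),g(414,392)],0.14);print(A); print('fl scene',onz(s2,[g(414,392)],0.044))
print('side', onz(d2,[(216+376/10,225+392/10)],0.044))
m=np.array(A[0]-A[1]);print(np.arctan2(m[1],m[0])-np.pi/2)
```

```text
flange [[ 0.52979045 -0.15432851  0.044     ]]
bar [[ 0.51957168 -0.12400152  0.149     ]
 [ 0.5252333  -0.1662366   0.149     ]
 [ 0.53463037 -0.1197291   0.149     ]
 [ 0.54241801 -0.16625513  0.149     ]
 [ 0.52724736 -0.11801309  0.149     ]]
0.13325578494841084
0.1658451904634035
blk [[ 0.4927547  -0.11701324  0.04      ]
 [ 0.50302602 -0.16998733  0.04      ]
 [ 0.55596953 -0.11236306  0.04      ]
 [ 0.56812631 -0.18913284  0.04      ]]
0.1915168846105848
0.15704970632863646
holes [[ 0.51062897 -0.12962949  0.04      ]
 [ 0.54085889 -0.12423517  0.04      ]
 [ 0.55149466 -0.1809914   0.04      ]] ctr [ 0.53106182 -0.15531045  0.04      ]
0.17658470315306335
0.18524540179489257
[[ 0.52888469 -0.12740236  0.14      ]
 [ 0.53383523 -0.18381242  0.14      ]
 [ 0.53298205 -0.15471891  0.14      ]
 [ 0.45213983 -0.22910278  0.14      ]]
fl scene [[ 0.52536759 -0.16027388  0.044     ]]
side [[ 0.5254112  -0.16629569  0.044     ]]
0.0875355918649856
```

{"method": "send_rows", "body": {
  "targets": [
    [0,[-31,-11,0],0],
    [0,[-32,-11,0],0],
    [0,[0,0,0],-0.075],
    [0,[0,0,0],-0.075],
    [0,[0,0,20],0],
    [0,[0,0,20],0],
    [0,[0,0,0],0],
    [0,[0,0,0],0]
  ]
}}

```text
t: 3.4
tool_pos: [0.5311, -0.154, 0.1786]
orientation: [-2.046, -2.382, 0.001]
force: [0.0, -0.4, 1.0]
opening: 0.0467
```

Run:
```python
from h import *
w=cam('wrist','w3');s=cam('scene');d=cam('side','d3');st=robot.read_state();print(st['tool_pos'],st['opening'],st['q'],st['t'])
crop(s,'s3c',325,240,120,90,6);crop(d,'d3c',256,225,160,120,5)
```

```text
[ 0.5319326  -0.15481977  0.18008228] 0.0467620100342713 [-3.75752547e-01  2.53101265e-02  1.66943145e+00 -3.61488178e-05
  1.44485066e+00 -5.26403056e-01] 3.55
```

View pics/w3.png

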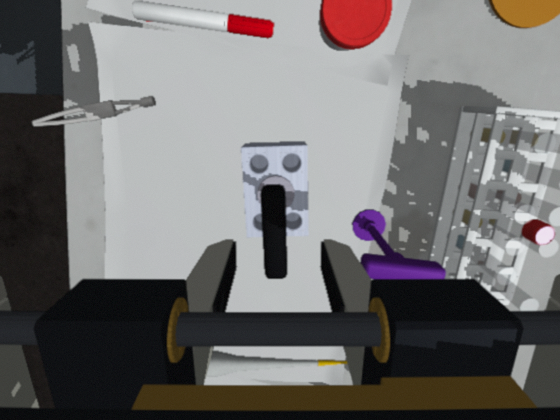

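View pics/s3c.png

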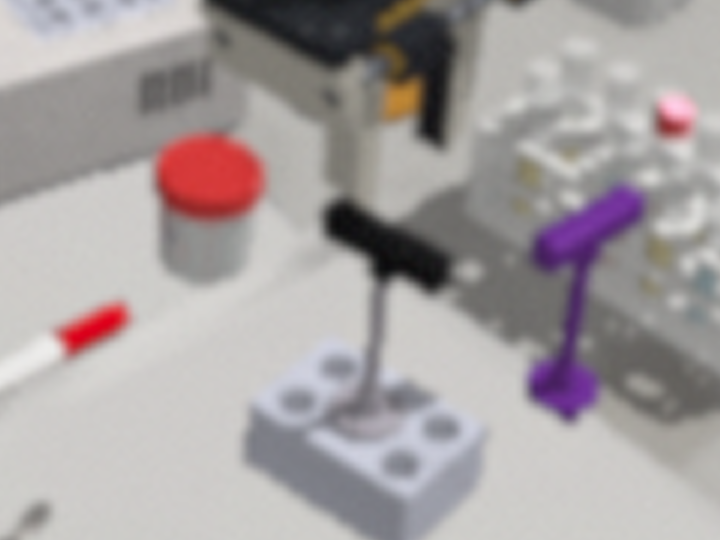

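View pics/d3c.png

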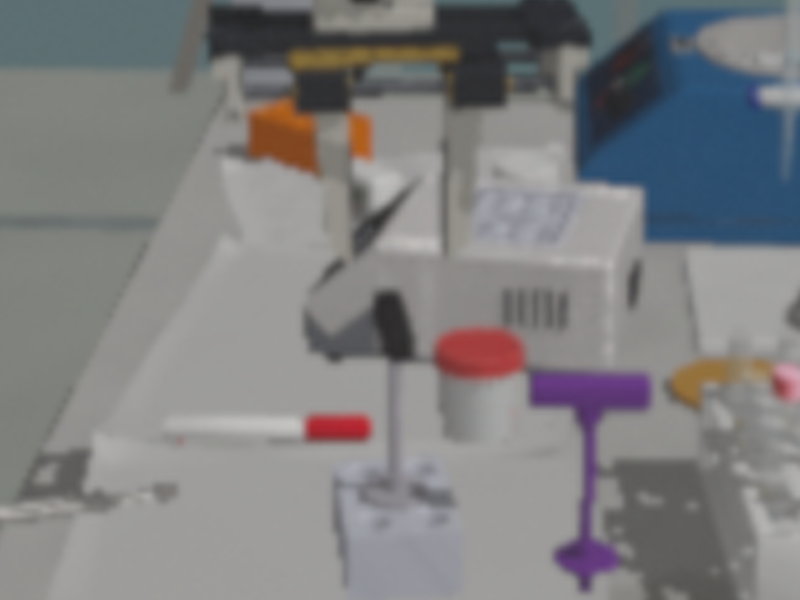

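Run:
```python
from h import *
w=cam('wrist');print(w['position'],w['orientation'],robot.read_state()['tool_pos'])
im=w['color'].astype(int); sub=(im.sum(2)<130)
g=cv2.connectedComponentsWithStats(sub.astype(np.uint8))
for k in range(1,g[0]):
    st=g[2][k]
    if st[4]>300: print(st,g[3][k])
print(onz(w,[(272,184),(276.5,277)],0.149),onz(w,[(272,184),(276.5,278)],0.133))
crop(w,'w4',275,230,80,110,7)
```

```text
[ 0.521018   -0.07474098  0.34536085] [-0.29149988 -0.0237661   0.14846149] [ 0.53188926 -0.15489189  0.18002664]
[    0     0   560   420 65060] [200.17526898 295.95172149]
[ 260  183   25   93 2023] [272.62778052 227.59070687]
[360 224  79  41 685] [390.13138686 251.62481752]
[[ 0.52481356 -0.12239863  0.149     ]
 [ 0.53706357 -0.18558781  0.149     ]] [[ 0.52512283 -0.12628191  0.133     ]
 [ 0.53849212 -0.1954301   0.133     ]]
```

View pics/w4.png

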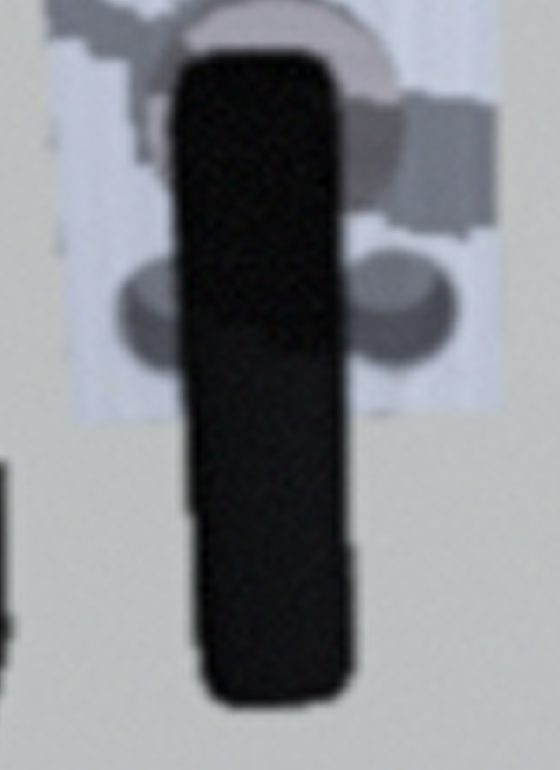

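{"method": "send_rows", "body": {
  "targets": [
    [0,[0,0,20],-0.04],
    [0,[0,0,20],0],
    [0,[0,0,18],0],
    [0,[0,0,0],0],
    [-1,[0,0,0],0],
    [-1,[0,0,0],0],
    [-1,[0,0,0],0],
    [-1,[0,0,0],0]
  ],
  "newtons": 30
}}

```text
t: 4.4
tool_pos: [0.5317, -0.1551, 0.1217]
orientation: [2.0, 2.421, 0.001]
force: [-0.7, 0.1, -0.6]
opening: 0.019
```

Run:
```python
from h import *
w=cam('wrist','w5');s=cam('scene');d=cam('side')
st=robot.read_state();print(st['tool_pos'],st['orientation'],st['force'],st['opening'],st['t'])
crop(s,'s5c',325,240,120,90,6);crop(d,'d5c',256,235,120,90,6)
```

```text
[ 0.53142407 -0.15504255  0.12132646] [2.00000767e+00 2.42137007e+00 3.92510657e-04] [-1.85269476  0.66082396  2.77225059] 0.01575927702367711 4.55
```

View pics/s5c.png

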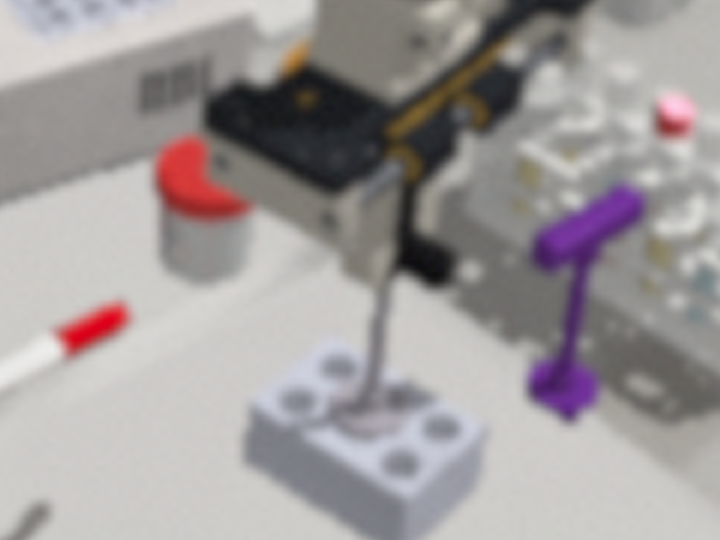

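View pics/d5c.png

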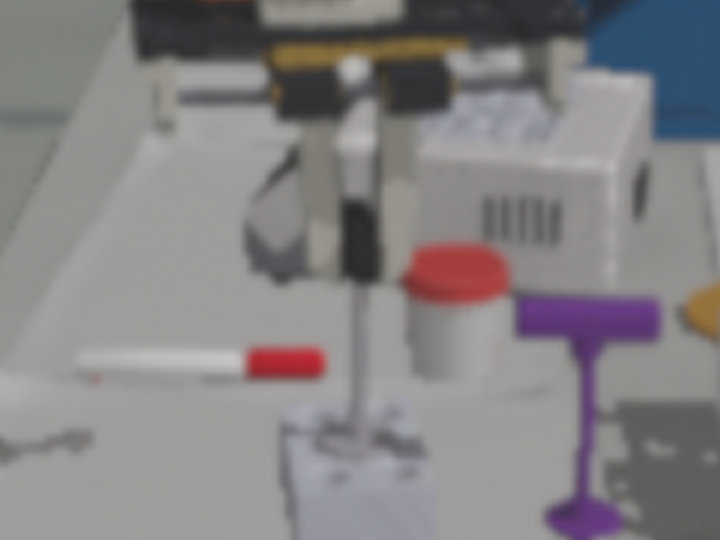

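{"method": "send_rows", "body": {
  "targets": [
    [-1,[0,0,-5],0],
    [-1,[0,0,-15],0],
    [-1,[0,0,-30],0],
    [-1,[0,0,-30],0],
    [-1,[0,0,-30],0],
    [-1,[0,0,0],0]
  ],
  "newtons": 45
}}

```text
t: 5.15
tool_pos: [0.5337, -0.1558, 0.2373]
orientation: [1.995, 2.415, 0.005]
force: [-0.1, 0.9, -0.6]
opening: 0.0156
```

Run:
```python
from h import *
w=cam('wrist','w6');s=cam('scene');d=cam('side')
st=robot.read_state();print(st['tool_pos'],st['orientation'],st['force'],st['opening'],st['t'])
crop(s,'s6c',325,230,140,105,5);crop(d,'d6c',256,215,140,105,5)
```

```text
[ 0.53080651 -0.1547348   0.23027   ] [-2.00037336e+00 -2.42184406e+00  1.73730666e-04] [ 0.17185615 -0.90170119 -1.46752223] 0.01562556856847668 5.3
```

View pics/s6c.png

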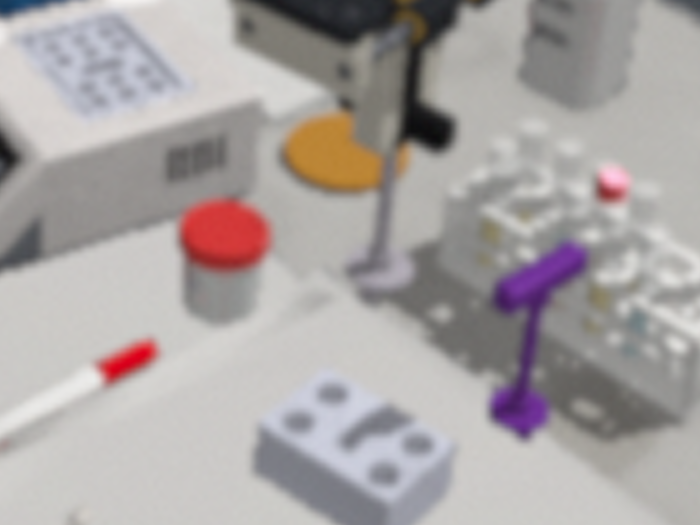

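View pics/d6c.png

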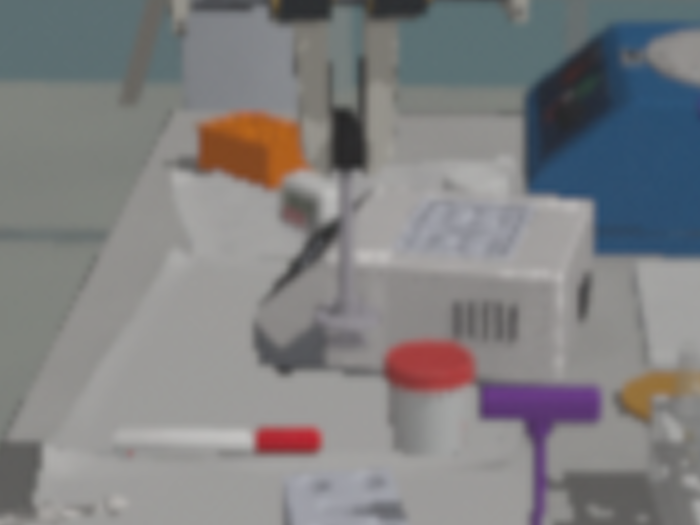

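View pics/w6.png

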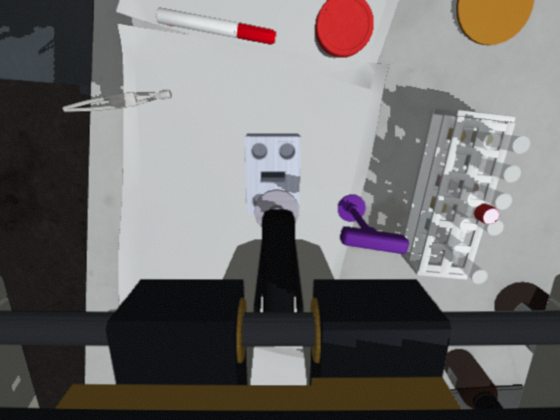

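Run:
```python
from h import *
w=cam('wrist')
crop(w,'w6c',277,210,80,60,10)
print(onz(w,[(277,208)],0.153),robot.read_state()['tool_pos'])
t=np.linspace(0,2*np.pi,60)
import pickle;pickle.dump(w,open('w6.pkl','wb'))
```

```text
[[ 0.53092792 -0.1519268   0.153     ]] [ 0.53036014 -0.15456475  0.22933397]
```

View pics/w6c.png

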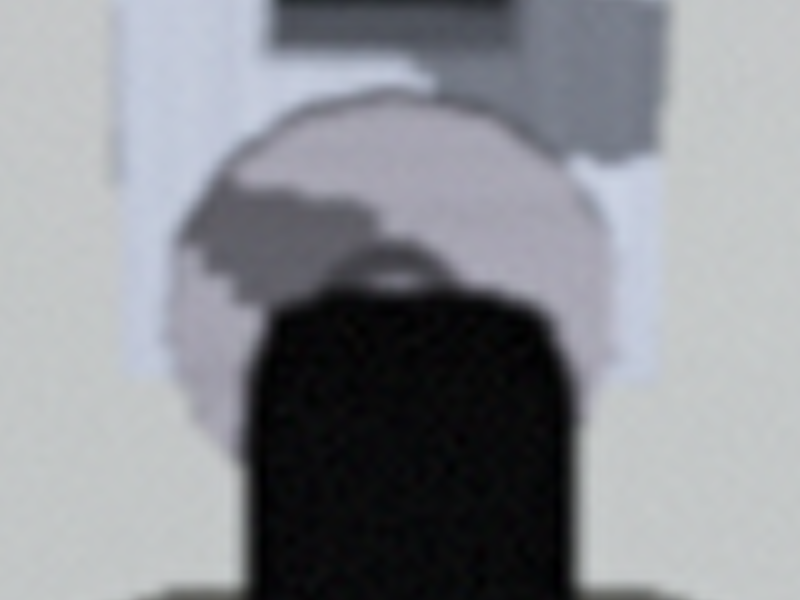

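Run:
```python
from h import *
import pickle
w=pickle.load(open('w6.pkl','rb'))
for z in (0.142,0.149,0.152): print(z,onz(w,[(275.9,210.5)],z))
T=np.array([0.5305,-0.1545,0.2297]); 
for c0,rz in ((w,0.191),):
    Rz=R.from_euler('z',rz).as_matrix()
    for zf in (0.145,0.152):
        p=onz(c0,[(275.9,210.5)],zf)[0]-T; print((Rz.T@p).round(4))
t=np.linspace(0,2*np.pi,72)
```

```text
0.142 [[ 0.53107208 -0.15766681  0.142     ]]
0.149 [[ 0.53068817 -0.15539552  0.149     ]]
0.152 [[ 0.53052364 -0.15442211  0.152     ]]
[-0.     -0.0022 -0.0847]
[ 0.      0.0001 -0.0777]
```

{"method": "send_rows", "body": {
  "targets": [
    [-1,[20.6,8.7,0],0],
    [-1,[37,15,0],0],
    [-1,[40,16,0],0],
    [-1,[40,16,0],0],
    [-1,[40,16,0],0],
    [-1,[40,16,0],0],
    [-1,[40,16,0],0],
    [-1,[25,9,0],0],
    [-1,[10,4,0],0.12],
    [-1,[0,0,0],0.12],
    [-1,[0,0,0],0.12],
    [-1,[0,0,0],0]
  ]
}}

```text
t: 6.55
tool_pos: [0.5894, 0.1546, 0.2285]
orientation: [-2.402, -2.022, 0.005]
force: [-0.5, -0.3, -2.3]
opening: 0.0156
```

Run:
```python
from h import *
w=cam('wrist','w7');s=cam('scene');d=cam('side')
for i in range(3):
    st=robot.read_state();print(st['tool_pos'],st['orientation'],st['force'],st['opening'],st['t']); w=cam('wrist')
crop(s,'s7c',285,190,140,105,5);crop(d,'d7c',276,205,140,105,5); crop(w,'w7c',277,200,120,90,6)
import pickle;pickle.dump(w,open('w7.pkl','wb'))
```

```text
[0.58989675 0.15429301 0.229544  ] [-2.39814135 -2.02806759  0.00242799] [ 0.00621519 -0.27040508 -1.18471638] 0.015364821067448674 6.7
[0.59004314 0.15429805 0.22987183] [-2.39898655e+00 -2.02740574e+00  1.65762601e-03] [ 0.20329291  0.02005621 -1.1324065 ] 0.01576319754794046 6.75
[0.5901746  0.15430793 0.23012499] [-2.39975337e+00 -2.02687450e+00  1.10025426e-03] [-0.34849558 -0.26828094 -1.60263427] 0.015920474649023946 6.8
```

View pics/s7c.png

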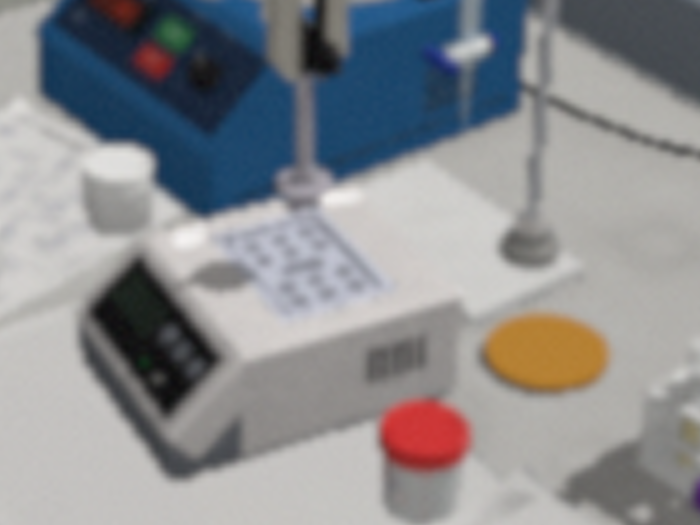

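View pics/d7c.png

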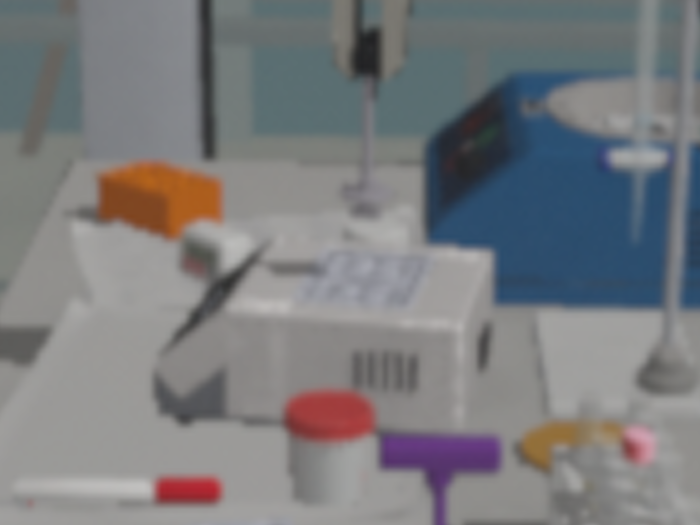

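View pics/w7.png

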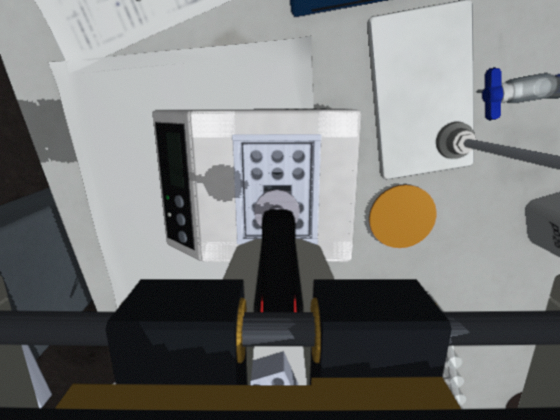

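View pics/w7c.png

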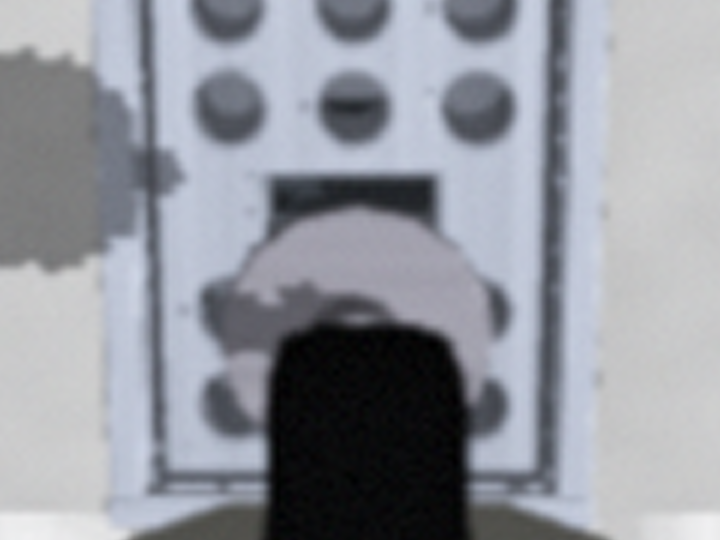

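Run:
```python
from h import *
import pickle
w=pickle.load(open('w7.pkl','rb')); st=robot.read_state()
f=lambda *a: np.array(a,float)/6+[277-60,200-45]
T=st['tool_pos']; M=R.from_rotvec(st['orientation']).as_matrix(); print(T,M.round(4))
Q=onz(w,f((230,106),(354,106),(477,106),(228,8),(354,8),(478,8),(270,178),(437,178),(148,250),(556,250)),0.088)
print(((Q-T)@M).round(4)); print(w['position'],w['orientation'])
F=onz(w,f((360,338)),0.152);print(((F-T)@M).round(4))
w1=pickle.load(open('w1.pkl','rb'))
H=np.array([(354,71),(444,87),(535,103),(343,148),(432,164),(521,180),(322,301),(408,315),(494,331),(312,372),(397,387),(482,401),(420,241)],float)
P=onz(w1,H/4+[160,75],0.088)-[.5895,.1549,0]; print((R.from_euler('z',0.169).apply(P)).round(4))
```

```text
[0.59027443 0.15431179 0.23035638] [[ 1.678e-01  9.858e-01 -4.000e-04]
 [ 9.858e-01 -1.678e-01 -1.000e-04]
 [-1.000e-04 -4.000e-04 -1.000e+00]]
[[ 0.0178 -0.0206  0.1424]
 [ 0.0178 -0.0009  0.1424]
 [ 0.0178  0.0187  0.1423]
 [ 0.0335 -0.0206  0.1424]
 [ 0.0335 -0.0008  0.1424]
 [ 0.0335  0.0186  0.1423]
 [ 0.006  -0.0144  0.1424]
 [ 0.006   0.0124  0.1424]
 [-0.006  -0.0344  0.1424]
 [-0.006   0.0319  0.1423]]
[0.60508001 0.23404852 0.39545932] [-0.29062758  0.02513175 -0.16764935]
[[0.0002 0.0003 0.0784]]
[[-0.0197  0.0332  0.088 ]
 [-0.0001  0.0332  0.088 ]
 [ 0.0198  0.0333  0.088 ]
 [-0.0198  0.0169  0.088 ]
 [-0.0001  0.0169  0.088 ]
 [ 0.0197  0.0168  0.088 ]
 [-0.0197 -0.0169  0.088 ]
 [-0.0001 -0.0167  0.088 ]
 [ 0.0197 -0.017   0.088 ]
 [-0.0197 -0.0333  0.088 ]
 [ 0.     -0.0335  0.088 ]
 [ 0.0198 -0.0334  0.088 ]
 [-0.      0.      0.088 ]]
```

{"method": "send_rows", "body": {
  "targets": [
    [-1,[0,-1,10],0],
    [-1,[0,0,20],0],
    [-1,[0,0,11],0],
    [-1,[0,0,3],0],
    [-1,[0,0,3],0],
    [-1,[0,0,3],0],
    [-1,[0,0,0],0]
  ]
}}

```text
t: 7.55
tool_pos: [0.5896, 0.1547, 0.1808]
orientation: [2.402, 2.025, 0.001]
force: [-0.5, -0.5, -1.5]
opening: 0.0154
```

Run:
```python
from h import *
w=cam('wrist','w8');s=cam('scene');d=cam('side')
st=robot.read_state();print(st['tool_pos'],st['orientation'],st['force'],st['wrist_torque'],st['opening'],st['t'])
crop(s,'s8c',285,190,112,84,7);crop(d,'d8c',276,205,112,84,7); crop(w,'w8c',277,200,120,90,6)
```

```text
[0.58976836 0.15474375 0.18126577] [2.40165733e+00 2.02453358e+00 1.34418992e-03] [-0.21738337  0.14269882 -1.76369225] [-0.08092957  0.01792612  0.02771114] 0.015635300754667084 7.7
```

View pics/s8c.png

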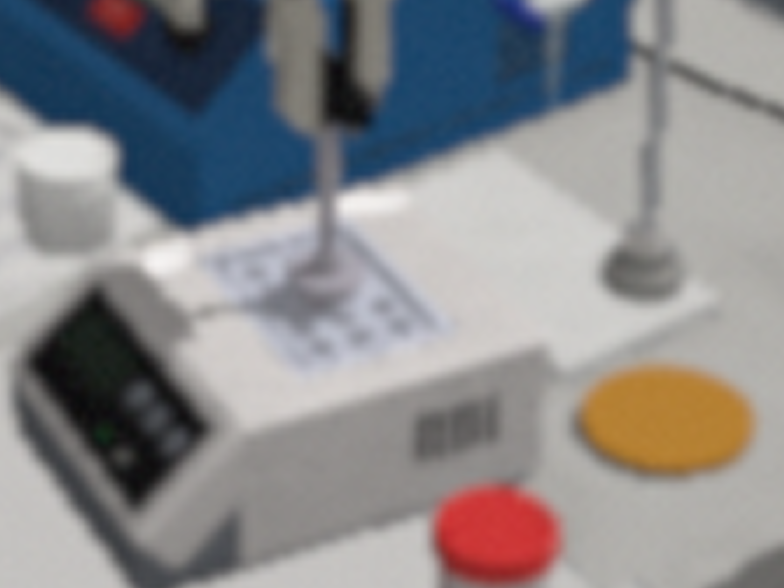

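View pics/d8c.png

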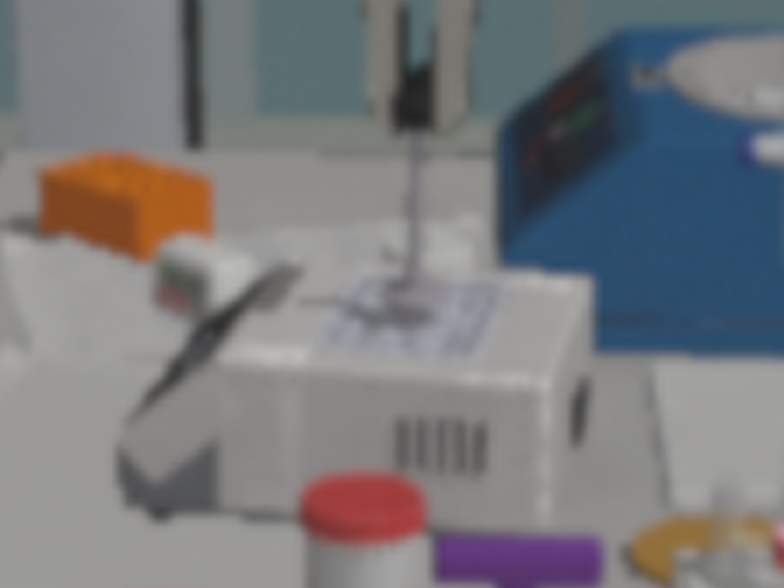

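View pics/w8c.png

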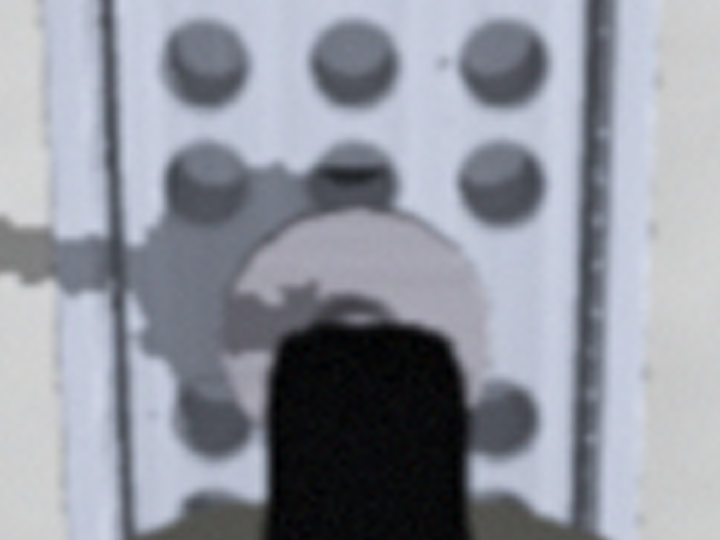

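{"method": "send_rows", "body": {
  "targets": [
    [-1,[0,0,4],0],
    [-1,[0,0,4],0],
    [-1,[0,0,2],0],
    [-1,[0,0,1],0],
    [-1,[0,0,0],0]
  ]
}}

```text
t: 8.2
tool_pos: [0.5894, 0.1547, 0.1696]
orientation: [-2.402, -2.025, 0.0]
force: [0.3, 0.7, -1.2]
opening: 0.0158
```

Run:
```python
from h import *
st=robot.read_state();print(st['tool_pos'],st['orientation'],st['force'],st['wrist_torque'],st['opening'],st['t'])
```

```text
[0.58936567 0.1547244  0.16955566] [-2.40189564e+00 -2.02483289e+00  1.46059312e-04] [ 0.28653205  0.7443485  -1.238999  ] [-0.01376724  0.00818822 -0.01075403] 0.015802587754624644 8.2
```

{"method": "send_rows", "body": {
  "targets": [
    [-1,[0,0,1],0],
    [-1,[0,0,0.5],0],
    [-1,[0,0,0],0]
  ]
}}

```text
t: 8.5
tool_pos: [0.5898, 0.1548, 0.1694]
orientation: [2.402, 2.024, 0.002]
force: [-2.1, 0.4, 4.9]
opening: 0.0157
```

Run:
```python
from h import *
w=cam('wrist','w9');s=cam('scene');d=cam('side')
st=robot.read_state();print(st['tool_pos'],st['orientation'],st['force'],st['wrist_torque'],st['opening'],st['t'])
crop(s,'s9c',285,190,112,84,7); crop(w,'w9c',277,200,120,90,6)
```

```text
[0.58973971 0.15483757 0.16935853] [2.40153738e+00 2.02458289e+00 1.68037414e-03] [-2.98489469 -0.10834553  4.61332217] [-0.05180219  0.68896162  0.0007277 ] 0.01588564452242009 8.65
```

View pics/s9c.png

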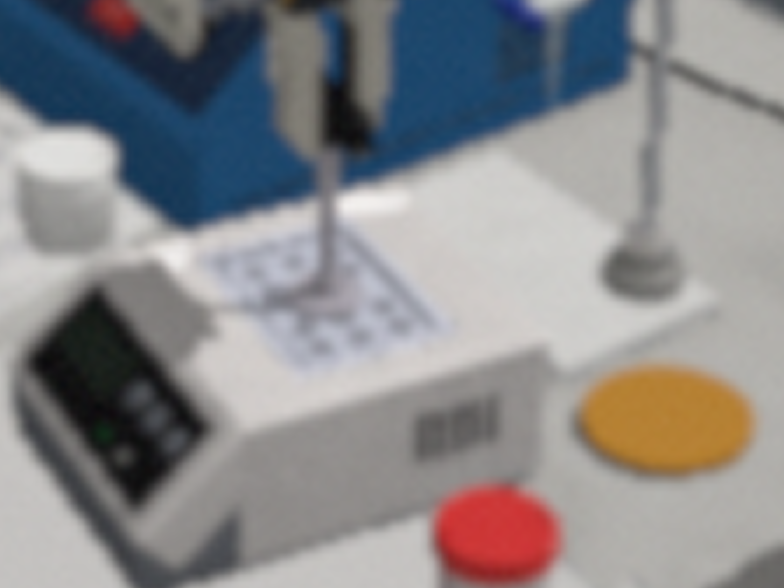

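View pics/w9c.png

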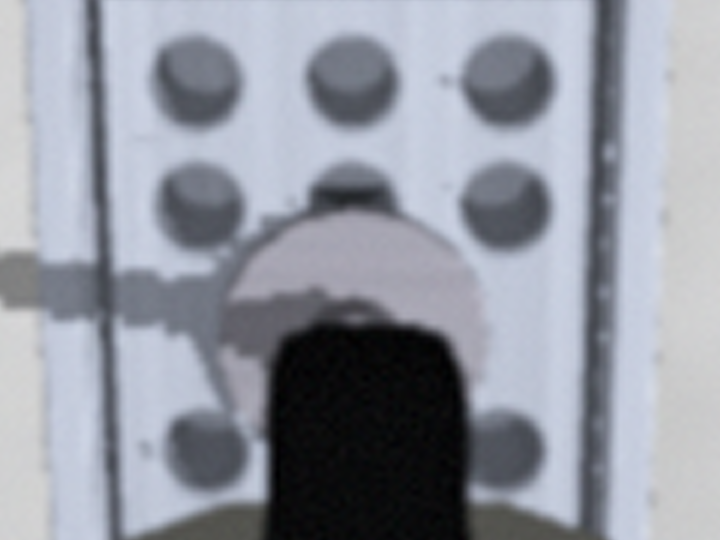

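{"method": "send_rows", "body": {
  "targets": [
    [-1,[0,0,0],0.06],
    [-1,[0,0,0],0.12],
    [-1,[0,0,0],0.12],
    [-1,[0,0,0],0.12],
    [-1,[0,0,0],0.12],
    [-1,[0,0,0],0.06],
    [-1,[0,0,0],0]
  ]
}}

```text
t: 9.35
tool_pos: [0.5905, 0.1549, 0.1694]
orientation: [2.893, 1.223, 0.005]
force: [0.7, 0.9, 4.2]
opening: 0.0159
```

Run:
```python
from h import *
w=cam('wrist','w10')
st=robot.read_state();print(st['tool_pos'],st['orientation'],st['force'],st['wrist_torque'],st['opening'],st['q'],st['t'])
```

```text
[0.59041877 0.15486235 0.16932985] [2.89165219 1.22643354 0.00410557] [1.36670159 1.43417601 4.07813631] [ 0.05083369 -0.41664538 -0.00149639] 0.015574581911443492 [1.72532256e-01 1.82121235e-01 1.52143237e+00 3.97395511e-06
 1.43535595e+00 9.41062715e-01] 9.4
```

View pics/w10.png

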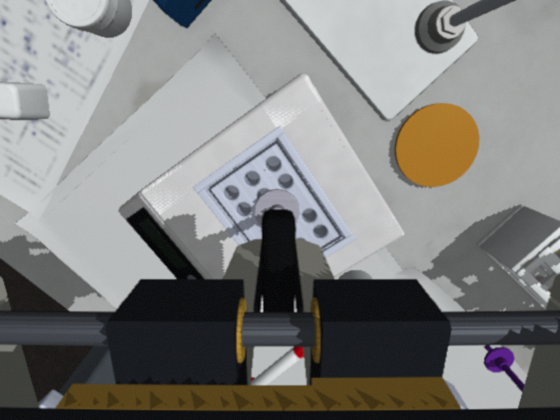

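{"method": "send_rows", "body": {
  "targets": [
    [-1,[0,0,0],0.06],
    [-1,[0,0,0],0.13],
    [-1,[0,0,0],0.13],
    [-1,[0,0,0],0.13],
    [-1,[0,0,0],0.13],
    [-1,[0,0,0],0.13],
    [-1,[0,0,0],0.13],
    [-1,[0,0,0],0.1],
    [-1,[0,0,0],0.03],
    [-1,[0,0,0],0],
    [-1,[0,0,0],0]
  ]
}}

```text
t: 10.5
tool_pos: [0.5902, 0.1544, 0.1693]
orientation: [3.13, -0.262, 0.003]
force: [0.5, -1.5, 5.5]
opening: 0.0156
```

Run:
```python
from h import *
w=cam('wrist','w11');s=cam('scene');d=cam('side')
st=robot.read_state();print(st['tool_pos'],st['orientation'],st['force'],st['wrist_torque'],st['opening'],st['q'],st['t'])
print(R.from_rotvec(st['orientation']).as_matrix().round(3))
crop(s,'s11c',285,190,112,84,7);crop(d,'d11c',276,205,112,84,7)
```

```text
[0.5902073  0.15443245 0.1693185 ] [ 3.13051916 -0.26212422  0.00325883] [ 0.72090783 -0.33264702  6.21291206] [-0.26358837 -0.10031786  0.01361924] 0.015392969857686189 [ 1.72293961e-01  1.82054618e-01  1.52152723e+00 -6.43938174e-04
  1.43603322e+00  1.91025018e+00] 10.65
[[ 0.986 -0.166  0.002]
 [-0.166 -0.986 -0.   ]
 [ 0.002 -0.    -1.   ]]
```

View pics/w11.png

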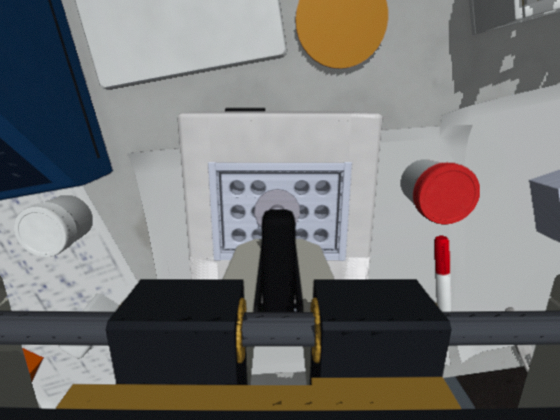

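View pics/s11c.png

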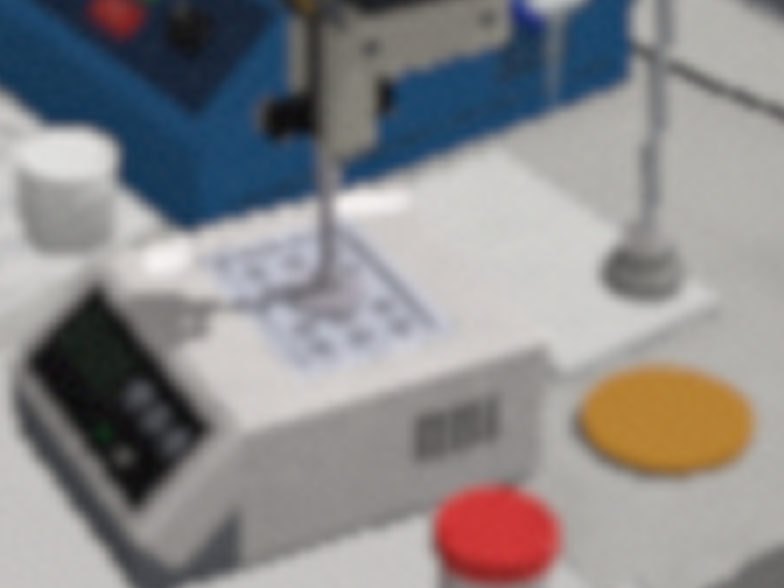

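View pics/d11c.png

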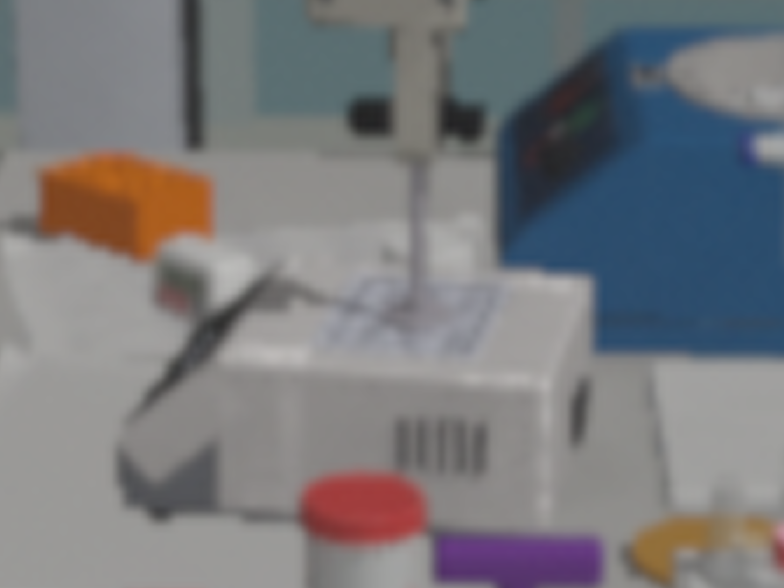

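{"method": "send_rows", "body": {
  "targets": [
    [-1,[0,-1,-1],0],
    [-1,[0,-1,-1],0],
    [-1,[0,-1,-1],0],
    [-1,[0,0,0],0]
  ],
  "newtons": 50
}}

```text
t: 11.05
tool_pos: [0.5892, 0.1571, 0.1703]
orientation: [3.129, -0.265, -0.003]
force: [0.1, -5.3, -3.6]
opening: 0.016
```

```bash
cat > st.py <<'E'
from h import *
st=robot.read_state();M=R.from_rotvec(st['orientation']).as_matrix()
d=st['tool_pos']-np.array([.5900,.1546,.1694]); Rh=R.from_euler('z',-0.169).as_matrix()
print('t',round(st['t'],2),'d heater mm',(d@Rh*1000).round(2),'F heater',(st['force']@Rh).round(2),'T',(st['wrist_torque']@Rh).round(3),'open',round(st['opening'],4),'tilt',(M[:,2]@Rh).round(4))
E
python3 st.py
```

```text
t 11.05 d heater mm [-1.16  2.37  0.86] F heater [ 0.98 -5.18 -3.62] T [-1.222 -0.138  0.006] open 0.016 tilt [-0.0017 -0.0015 -1.    ]
```

{"method": "send_rows", "body": {
  "targets": [
    [-1,[0,-1,-1],0],
    [-1,[0,-1,-0.5],0],
    [-1,[0,-1,-0.5],0],
    [-1,[0,0,0],0]
  ]
}}

```text
t: 11.45
tool_pos: [0.5891, 0.1593, 0.171]
orientation: [3.127, -0.265, -0.006]
force: [-0.6, -6.4, -8.2]
opening: 0.0154
```

```bash
python3 st.py
```

```text
t 11.45 d heater mm [-1.7   4.48  1.6 ] F heater [ 0.45 -6.42 -8.2 ] T [-1.87  -0.323  0.053] open 0.0154 tilt [-0.0035 -0.0033 -1.    ]
```

{"method": "send_rows", "body": {
  "targets": [
    [-1,[0,-1,-0.5],0],
    [-1,[0,-1,-0.5],0],
    [-1,[0,-1,-0.5],0],
    [-1,[0,0,0],0]
  ]
}}

```text
t: 11.85
tool_pos: [0.5888, 0.1615, 0.1712]
orientation: [3.126, -0.266, -0.009]
force: [0.3, -10.2, -11.9]
opening: 0.0155
```

```bash
python3 st.py;  python3 - <<'E'
from h import *
w=cam('wrist','w12');d=cam('side')
crop(d,'d12c',276,205,112,84,7); crop(w,'w12c',277,200,160,120,5)
E
python3 st.py
```

```text
t 11.85 d heater mm [-2.35  6.58  1.76] F heater [  2.03 -10.   -11.91] T [-2.437 -0.347  0.006] open 0.0155 tilt [-0.0056 -0.005  -1.    ]
t 11.95 d heater mm [-2.32  6.53  1.8 ] F heater [  2.23  -9.97 -12.73] T [-2.345 -0.332  0.043] open 0.0154 tilt [-0.0056 -0.005  -1.    ]
```

View pics/w12c.png

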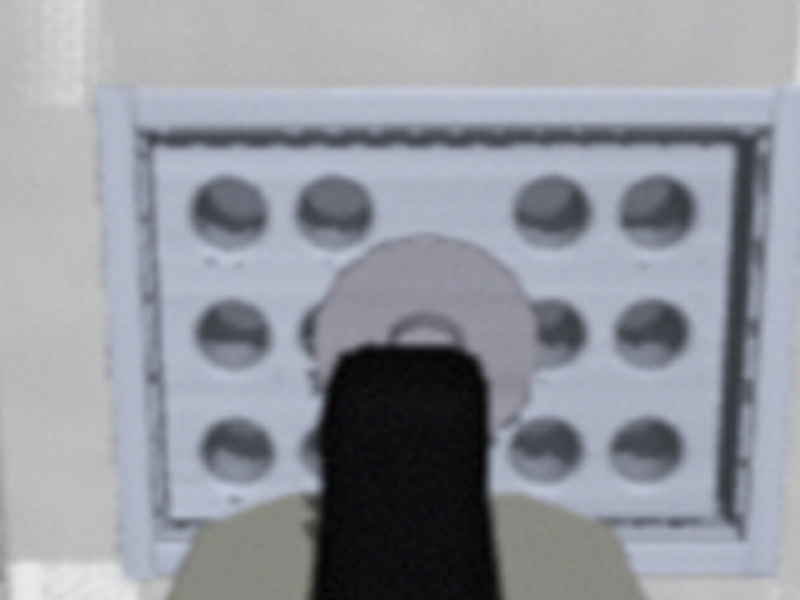

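View pics/d12c.png

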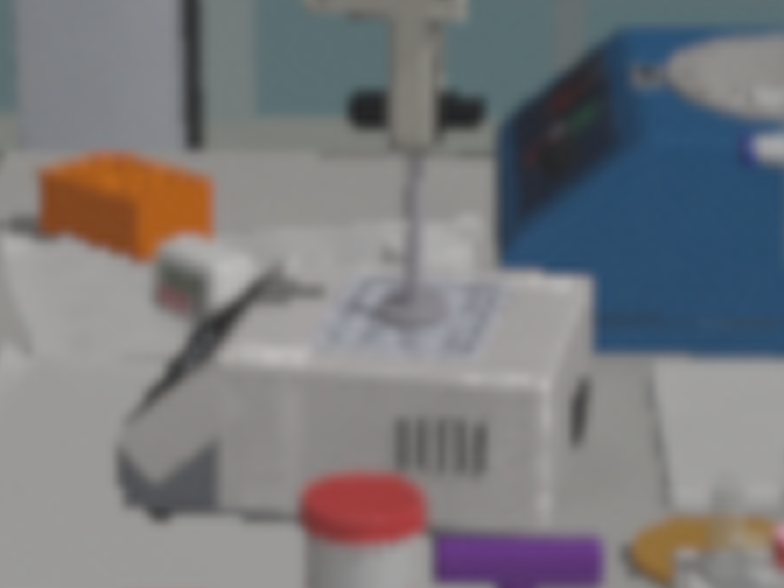

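{"method": "send_rows", "body": {
  "targets": [
    [-1,[1,-1,-1],0],
    [-1,[1,-1,-1],0],
    [-1,[0,-1,-1],0],
    [-1,[0,0,0],0]
  ]
}}

```text
t: 12.35
tool_pos: [0.5899, 0.1636, 0.1722]
orientation: [3.124, -0.266, -0.015]
force: [-0.1, -10.5, -18.8]
opening: 0.0159
```

```bash
python3 st.py
```

```text
t 12.35 d heater mm [-1.62  8.82  2.83] F heater [  1.7  -10.33 -18.84] T [-2.675 -0.111  0.024] open 0.0159 tilt [-0.0093 -0.0068 -0.9999]
```

{"method": "send_rows", "body": {
  "targets": [
    [-1,[0,-1.5,-0.5],0],
    [-1,[0,-1.5,-0.5],0],
    [-1,[0,-1.5,-0.5],0],
    [-1,[0,0,0],0]
  ]
}}

```text
t: 12.75
tool_pos: [0.5905, 0.168, 0.1735]
orientation: [3.124, -0.266, -0.016]
force: [-2.1, -10.9, -20.0]
opening: 0.0164
```

```bash
python3 st.py;  python3 - <<'E'
from h import *
w=cam('wrist','w13');d=cam('side')
crop(d,'d13c',276,205,112,84,7); crop(w,'w13c',277,200,160,120,5)
E
```

```text
t 12.75 d heater mm [-1.77 13.24  4.1 ] F heater [ -0.23 -11.06 -19.95] T [-2.699 -0.069  0.04 ] open 0.0164 tilt [-0.0097 -0.0071 -0.9999]
```

View pics/w13c.png

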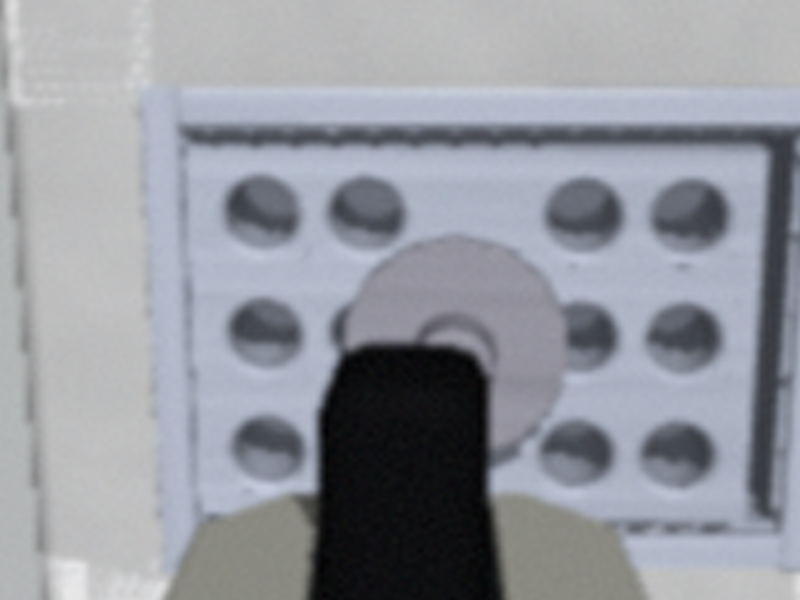

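View pics/d13c.png

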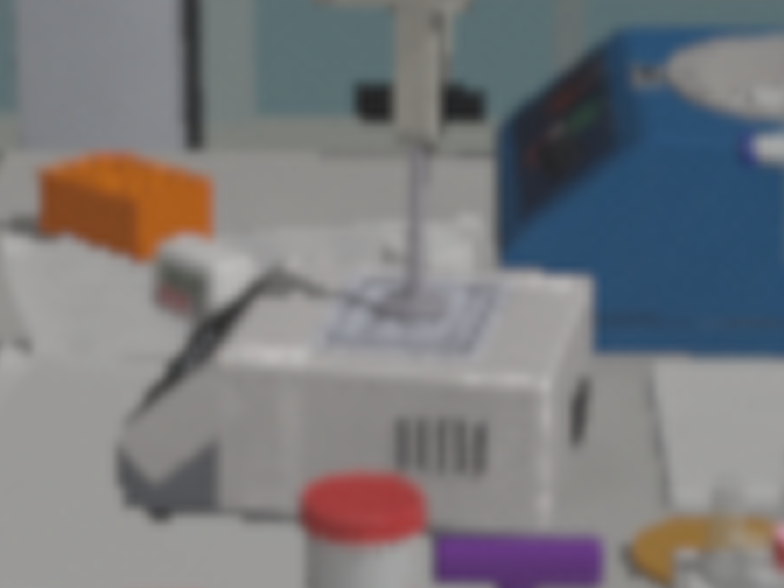

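{"method": "send_rows", "body": {
  "targets": [
    [-1,[0,-1.5,-0.5],0],
    [-1,[0,-1.5,-0.5],0],
    [-1,[0,0,0],0]
  ]
}}

```text
t: 13.15
tool_pos: [0.5904, 0.1702, 0.1735]
orientation: [3.123, -0.266, -0.019]
force: [-1.4, -12.6, -21.7]
opening: 0.0163
```

```bash
python3 st.py;  python3 - <<'E'
from h import *
w=cam('wrist','w14');s=cam('scene')
crop(s,'s14c',285,190,112,84,7); crop(w,'w14c',277,200,160,120,5)
import pickle;pickle.dump(w,open('w14.pkl','wb'))
E
```

```text
t 13.15 d heater mm [-2.21 15.49  4.11] F heater [  0.73 -12.71 -21.66] T [-3.055 -0.126  0.056] open 0.0163 tilt [-0.0112 -0.0086 -0.9999]
```

View pics/w14c.png

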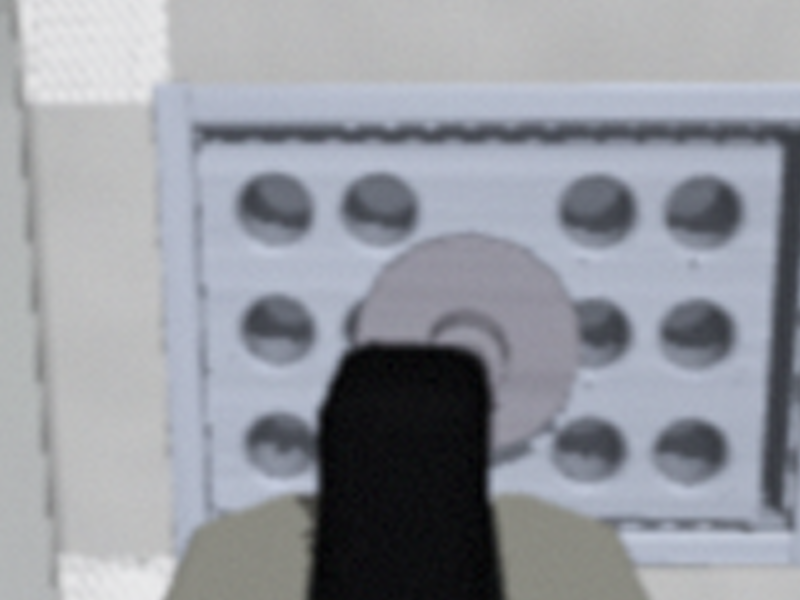

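View pics/s14c.png

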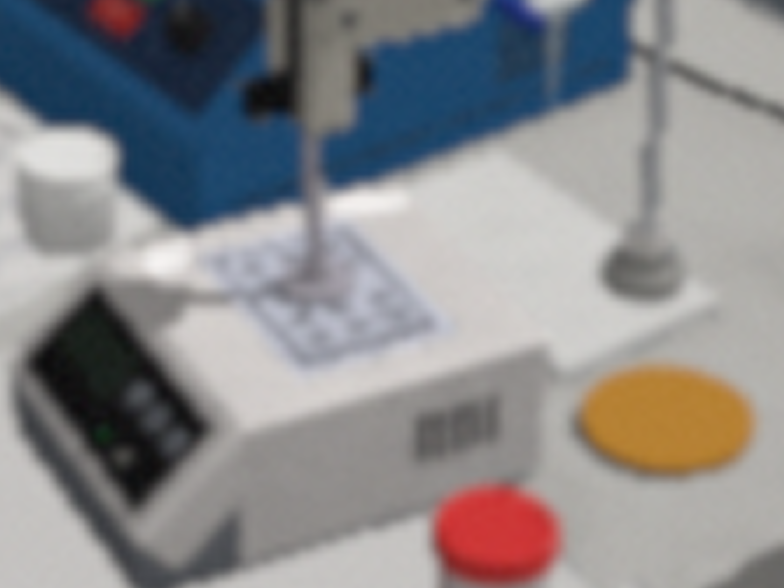

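```bash
cat > pnp.py <<'E'
from h import *
import pickle
w=pickle.load(open('w14.pkl','rb'))
a,b,c=0.0197,0.0167,0.0333
def fit(pts,obj,cx=277,cy=200,W=160,H=120,s=5):
    px=np.array(pts,float)/s+[cx-W/2,cy-H/2]
    # object axes: X right(-y heater), Y down (-x heater), Z into
    ok,rv,tv=cv2.solvePnP(np.array(obj,float),px,w['K'],dist(w),flags=cv2.SOLVEPNP_ITERATIVE)
    pr=cv2.projectPoints(np.array(obj,float),rv,tv,w['K'],dist(w))[0].reshape(-1,2)
    Mc=R.from_rotvec(rv.ravel()).as_matrix()
    # undo camera tilt of ~0.291 about cam right axis
    n=Mc[:,2]
    return n.round(4),tv.ravel().round(4),np.abs(pr-px).max().round(2)
obj=[(-c,-a,0),(-b,-a,0),(b,-a,0),(c,-a,0),(-c,0,0),(c,0,0),(-c,a,0),(b,a,0),(c,a,0)]
if __name__=='__main__':
    print('w12',fit([(230,212),(335,212),(552,212),(657,212),(233,333),(650,333),(237,449),(546,449),(646,449)],obj))
    print('w13',fit([(263,212),(367,212),(584,214),(690,214),(266,332),(683,338),(268,447),(577,453),(677,454)],obj))
    print('w14',fit([(275,209),(380,209),(598,211),(704,212),(278,328),(697,333),(281,443),(590,449),(690,451)],obj))
E
python3 pnp.py
```

```text
w12 (array([-0.0036, -0.2771,  0.9608]), array([0.0059, 0.0039, 0.2607]), np.float64(0.32))
w13 (array([ 0.0422, -0.2656,  0.9632]), array([0.0109, 0.0041, 0.2608]), np.float64(0.31))
w14 (array([ 0.0458, -0.2882,  0.9565]), array([0.0129, 0.0036, 0.2601]), np.float64(0.33))
```

{"method": "send_rows", "body": {
  "targets": [
    [-1,[0,2,0],0],
    [-1,[0,2,0],0],
    [-1,[0,2,0],0],
    [-1,[0,2,0],0],
    [-1,[0,2,0],0],
    [-1,[0,2,0],0],
    [-1,[0,2,0],0],
    [-1,[0,2,0],0],
    [-1,[0,2,0],0],
    [-1,[0,2,0],0],
    [-1,[0,0,0],0]
  ]
}}

```text
t: 14.35
tool_pos: [0.5888, 0.1547, 0.1766]
orientation: [-3.13, 0.264, 0.01]
force: [-0.8, 3.8, -28.8]
opening: 0.0158
```

```bash
python3 st.py
```

```text
t 14.35 d heater mm [-1.19 -0.06  7.21] F heater [ -1.4    3.64 -28.78] T [ 1.067  0.434 -0.013] open 0.0158 tilt [-0.0067 -0.     -1.    ]
```

{"method": "send_rows", "body": {
  "targets": [
    [-1,[0,2,0],0],
    [-1,[0,2,0],0],
    [-1,[0,2,0],0],
    [-1,[0,2,0],0],
    [-1,[0,2,0],0],
    [-1,[0,2,0],0],
    [-1,[0,0,0],0]
  ]
}}

```text
t: 15.05
tool_pos: [0.5884, 0.1449, 0.1792]
orientation: [-3.126, 0.263, 0.003]
force: [-0.5, 9.3, -20.0]
opening: 0.0158
```

```bash
python3 st.py
python3 - <<'E'
from h import *
w=cam('wrist','w15')
crop(w,'w15c',277,200,160,120,5)
E
```

```text
t 15.05 d heater mm [ 0.02 -9.85  9.85] F heater [ -2.08   9.08 -20.02] T [ 2.656  0.42  -0.028] open 0.0158 tilt [-0.0025  0.0043 -1.    ]
```

View pics/w15c.png

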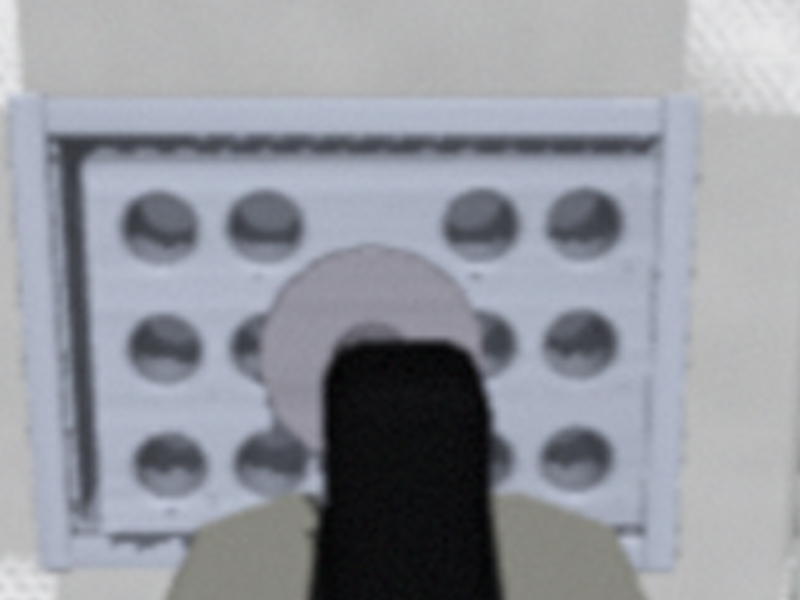

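Run:
```python
from pnp import *
o=[(-c,-a,0),(-b,-a,0),(b,-a,0),(c,-a,0),(-c,0,0),(c,0,0),(-c,a,0),(-b,a,0),(c,a,0)]
print(fit([(160,226),(265,226),(482,224),(585,222),(165,347),(580,343),(170,463),(271,462),(576,458)],o))
```

```text
(array([-0.0481, -0.273 ,  0.9608]), array([-0.005 ,  0.0058,  0.2619]), np.float64(0.41))
```

{"method": "send_rows", "body": {
  "targets": [
    [-1,[0,1.5,0],0],
    [-1,[0,1.5,0],0],
    [-1,[0,0,0],0]
  ]
}}

```text
t: 15.4
tool_pos: [0.5879, 0.1421, 0.1792]
orientation: [-3.126, 0.263, 0.003]
force: [0.8, 10.8, -20.0]
opening: 0.0161
```

```bash
python3 st.py
python3 - <<'E'
from h import *
w=cam('wrist','w16')
crop(w,'w16c',277,200,160,120,5)
E
```

```text
t 15.4 d heater mm [  0.05 -12.67   9.82] F heater [ -0.99  10.81 -20.04] T [ 2.76   0.381 -0.027] open 0.0161 tilt [-0.0024  0.0045 -1.    ]
```

View pics/w16c.png

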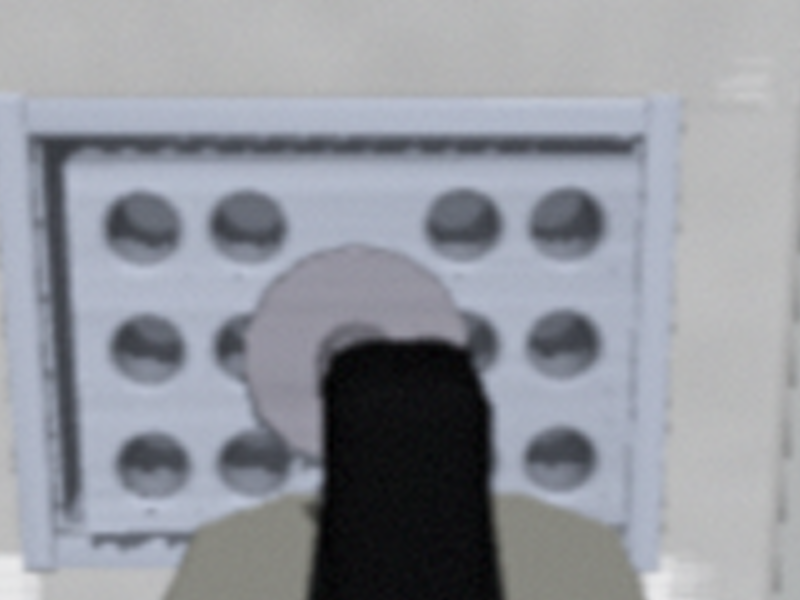

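{"method": "send_rows", "body": {
  "targets": [
    [-1,[0,-2,-0.2],0],
    [-1,[0,-2,-0.2],0],
    [-1,[0,-2,-0.2],0],
    [-1,[0,-2,-0.2],0],
    [-1,[0,-2,-0.2],0],
    [-1,[0,-2,-0.2],0],
    [-1,[0,-2,-0.2],0],
    [-1,[0,-2,-0.2],0],
    [-1,[0,-2,-0.2],0],
    [-1,[0,-2,-0.2],0],
    [-1,[0,-2,0],0],
    [-1,[0,0,0],0]
  ]
}}

```text
t: 16.65
tool_pos: [0.5924, 0.1593, 0.1824]
orientation: [3.128, -0.266, -0.001]
force: [-4.0, -6.0, -20.3]
opening: 0.0156
```

```bash
python3 st.py
python3 - <<'E'
from h import *
w=cam('wrist','w17')
crop(w,'w17c',277,200,160,120,5)
E
```

```text
t 16.65 d heater mm [ 1.56  5.01 13.04] F heater [ -2.96  -6.61 -20.3 ] T [-1.585  0.882  0.059] open 0.0156 tilt [-1.0e-04 -2.7e-03 -1.0e+00]
```

View pics/w17c.png

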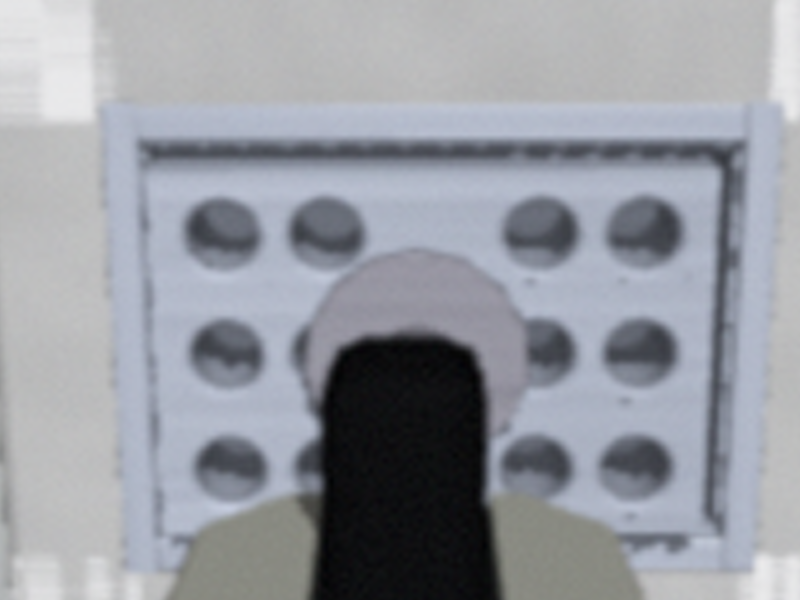

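{"method": "send_rows", "body": {
  "targets": [
    [-1,[-0.5,-2,-0.2],0],
    [-1,[-0.5,-2,-0.2],0],
    [-1,[0,-2,-0.2],0],
    [-1,[0,-2,-0.2],0],
    [-1,[0,0,0],0]
  ]
}}

```text
t: 17.2
tool_pos: [0.5937, 0.1662, 0.1845]
orientation: [3.126, -0.267, 0.003]
force: [-4.2, -10.6, -14.3]
opening: 0.0159
```

```bash
python3 st.py
```

```text
t 17.2 d heater mm [ 1.68 12.05 15.08] F heater [ -2.37 -11.15 -14.28] T [-2.807  0.585  0.   ] open 0.0159 tilt [ 0.0024 -0.004  -1.    ]
```

{"method": "send_rows", "body": {
  "targets": [
    [-1,[0,2,-0.1],0],
    [-1,[0,2,-0.1],0],
    [-1,[0,2,-0.1],0],
    [-1,[0,2,-0.1],0],
    [-1,[0,2,-0.1],0],
    [-1,[0,2,-0.1],0],
    [-1,[0,2,0],0],
    [-1,[0,2,0],0],
    [-1,[0,2,0],0],
    [-1,[0,2,0],0],
    [-1,[0,0,0],0]
  ]
}}

```text
t: 18.3
tool_pos: [0.5904, 0.1501, 0.1848]
orientation: [-3.128, 0.265, -0.004]
force: [0.8, 6.2, -10.6]
opening: 0.0157
```

```bash
python3 st.py
```

```text
t 18.3 d heater mm [ 1.11 -4.33 15.38] F heater [ -0.29   6.22 -10.61] T [ 1.646  0.153 -0.059] open 0.0157 tilt [ 0.0023  0.0027 -1.    ]
```

Rise about 14 mm; a bit more rocking right with easing up.

{"method": "send_rows", "body": {
  "targets": [
    [-1,[-0.5,2,-0.3],0],
    [-1,[0,2,-0.3],0],
    [-1,[0,2,-0.3],0],
    [-1,[0,2,-0.3],0],
    [-1,[0,0,0],0]
  ]
}}

```text
t: 18.8
tool_pos: [0.5891, 0.1437, 0.1866]
orientation: [-3.126, 0.264, -0.006]
force: [2.1, 11.6, -10.3]
opening: 0.0156
```

```bash
python3 st.py
```

```text
t 18.8 d heater mm [  0.91 -10.88  17.18] F heater [  0.17  11.79 -10.3 ] T [ 3.02   0.057 -0.018] open 0.0156 tilt [ 0.0036  0.0053 -1.    ]
```

{"method": "send_rows", "body": {
  "targets": [
    [-1,[0,-2,-0.3],0],
    [-1,[0,-2,-0.3],0],
    [-1,[0,-2,-0.3],0],
    [-1,[0,-2,-0.3],0],
    [-1,[0,-2,-0.3],0],
    [-1,[0,-2,-0.3],0],
    [-1,[0,0,0],0]
  ]
}}

```text
t: 19.5
tool_pos: [0.5901, 0.1524, 0.1871]
orientation: [3.129, -0.266, 0.002]
force: [0.9, -2.3, -6.4]
opening: 0.0156
```

```bash
python3 st.py
python3 - <<'E'
from h import *
w=cam('wrist','w18');s=cam('scene');d=cam('side')
crop(s,'s18c',285,190,112,84,7);crop(d,'d18c',276,205,112,84,7); crop(w,'w18c',277,200,160,120,5)
E
```

```text
t 19.5 d heater mm [ 0.44 -2.15 17.69] F heater [ 1.32 -2.08 -6.41] T [-0.646 -0.167  0.022] open 0.0156 tilt [ 0.0011 -0.0011 -1.    ]
```

View pics/w18c.png

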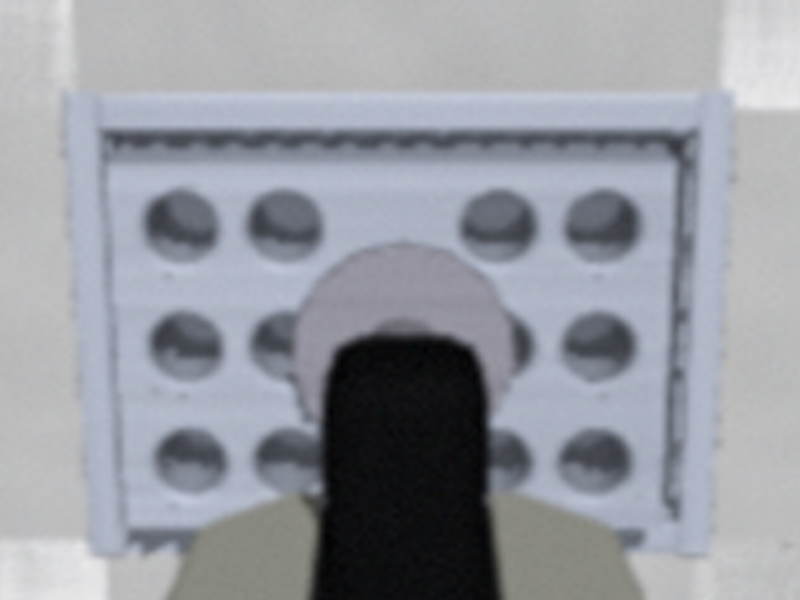

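View pics/d18c.png

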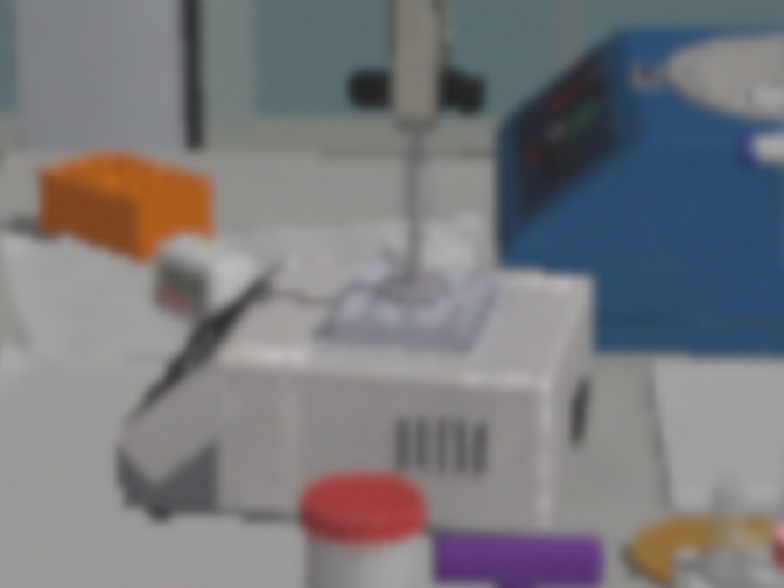

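{"method": "send_rows", "body": {
  "targets": [
    [-1,[0,-1,-0.5],0],
    [-1,[0,-1,-0.5],0],
    [-1,[0,0,-2],0],
    [-1,[0,0,-2],0],
    [-1,[0,0,-2],0],
    [-1,[0,0,-2],0],
    [-1,[0,0,0],0]
  ]
}}

```text
t: 20.35
tool_pos: [0.5894, 0.1558, 0.1949]
orientation: [-3.13, 0.265, 0.003]
force: [-0.3, -0.3, -3.8]
opening: 0.0156
```

```bash
python3 st.py
```

```text
t 20.35 d heater mm [-0.78  1.04 25.46] F heater [-0.24 -0.32 -3.76] T [-0.042  0.059 -0.017] open 0.0156 tilt [-1.9e-03  7.0e-04 -1.0e+00]
```

{"method": "send_rows", "body": {
  "targets": [
    [-1,[0.5,1,-2],0],
    [-1,[0,0,-4],0],
    [-1,[0,0,-5],0],
    [-1,[0,0,-5],0],
    [-1,[0,0,-5],0],
    [-1,[0,0,-5],0],
    [-1,[0,0,-5],0],
    [-1,[0,0,-5],0],
    [-1,[0,0,-3],0],
    [-1,[0,0,-1],0],
    [-1,[0,0,0],0],
    [-1,[0,0,0],0]
  ]
}}

```text
t: 21.55
tool_pos: [0.5902, 0.154, 0.2352]
orientation: [3.13, -0.266, -0.001]
force: [-0.2, 0.2, -4.3]
opening: 0.0155
```

```bash
python3 st.py
python3 - <<'E'
from h import *
w=cam('wrist','w19');s=cam('scene');d=cam('side')
crop(s,'s19c',285,190,112,84,7);crop(d,'d19c',276,200,112,84,7)
E
python3 st.py
```

```text
t 21.55 d heater mm [ 0.27 -0.57 65.81] F heater [-0.18  0.13 -4.25] T [ 0.086  0.122 -0.019] open 0.0155 tilt [-5.e-04 -2.e-04 -1.e+00]
t 21.7 d heater mm [ 0.27 -0.58 65.79] F heater [ 0.77  0.42 -5.14] T [0.049 0.134 0.02 ] open 0.0155 tilt [-5.e-04 -2.e-04 -1.e+00]
```

View pics/w19.png

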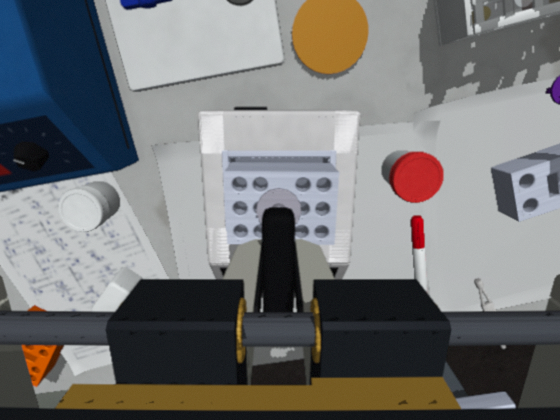

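View pics/d19c.png

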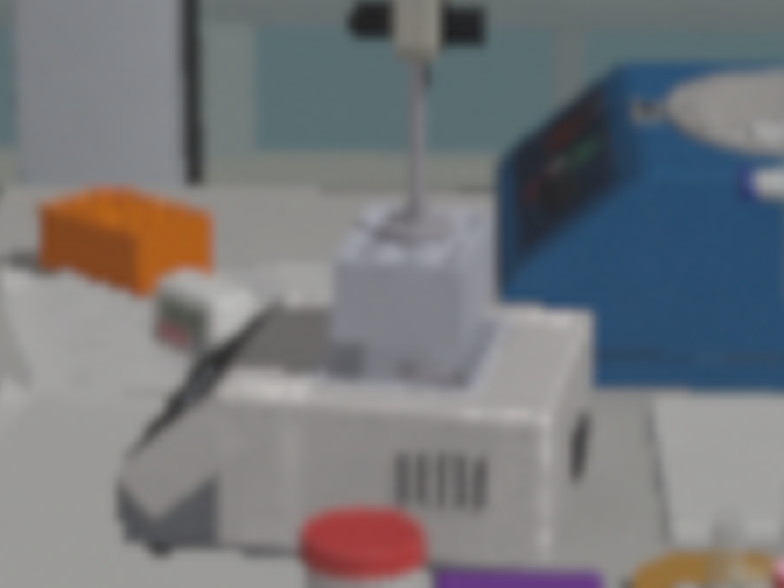

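View pics/s19c.png

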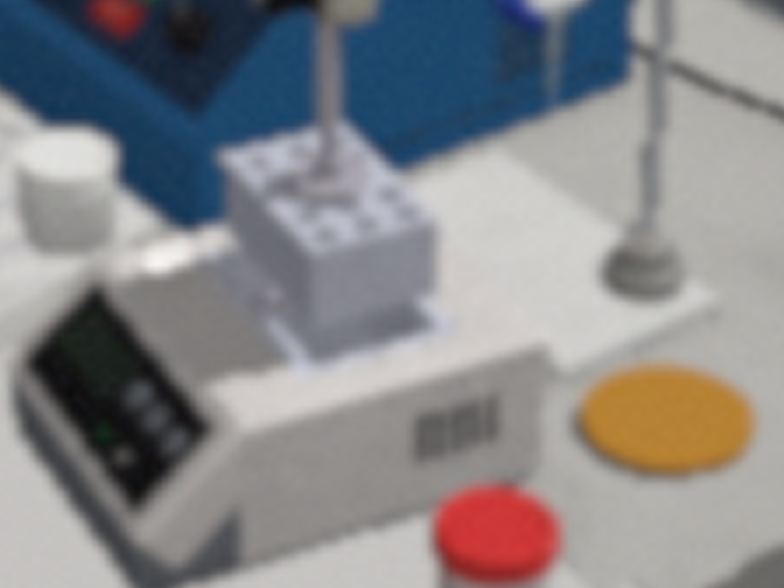

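{"method": "send_rows", "body": {
  "targets": [
    [-1,[0,0,0],0],
    [-1,[0,0,0],0],
    [-1,[0,0,0],0],
    [-1,[0,0,0],0],
    [-1,[0,0,0],0]
  ]
}}

```text
t: 22.2
tool_pos: [0.5903, 0.1541, 0.2356]
orientation: [-3.13, 0.265, -0.0]
force: [0.4, -0.6, -4.8]
opening: 0.0153
```

```bash
python3 st.py
python3 - <<'E'
from h import *
a=pickle=None
c1=cv2.imread('pics/w19.png'); w=cam('wrist','w20'); s=cam('scene')
print(np.abs(c1[:,:,::-1].astype(int)-w['color'])[140:250,215:345].mean())
g=lambda x,y:(285-56+x/7,190-42+y/7)
print(proj(s,[[.5895,.1549,.092+.06]]), )
ticket.close_job()
E
```

```text
t 22.2 d heater mm [ 0.41 -0.49 66.17] F heater [ 0.51 -0.52 -4.8 ] T [ 0.038  0.145 -0.006] open 0.0153 tilt [ 0.  0. -1.]
2.488834498834499
[[275.98899455 173.39234011]]
the job is handed in; nothing more can be done
```

The job is handed in at about 22 s. The block is free of the well and hangs from the lifter, about 22 mm above the rim and centred over the well.

- **Lifter:** I took it out of the spare block, which did not visibly move. I pushed it into the stuck block until I felt the flange touch (about 5 N), then turned it 90° clockwise to lock it.
- **Rocking:** I rocked the block left, right, left, right while easing it up, with at most about 29 N of upward pull. The camera fit gave leans of about 0.05 rad to each side on the first two rocks. The handle was about 15 mm to the left and 13 mm to the right. The block came free at about 16 mm of rise.
- **Final state:** The load is steady at about 5 N, roughly the weight of block and lifter, with side forces of about 0.5 N. The handle is still gripped, at an opening of about 15.5 mm. In the pictures the block looks level and clear of the heater. The difference between two pictures taken 0.65 s apart was small, close to picture noise.
- **Not checked exactly:** The leans rest on hand-picked hole positions in the camera image. The height comes from the arm's own position reading, because I did not measure the gap above the rim directly. I only glanced at the other items on the bench, and none appeared to have moved.

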